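# Empty the clutch drum and hold it home on the spring stand

## Task

Tip the four worn rollers out of the knurled clutch drum into the scrap tray, then stand the empty drum upright over the post of the spring stand and turn it until the keyway hidden in its underside drops over the cross pin. Push it fully home against the spring and keep holding it there: finish with the drum still gripped and pressed down. Leave all the other things on the bench where they are.

Things in the scene. Friction and masses are not known exactly. Their poses are not given: they have to be found in the camera images.
- drum: The clutch drum: plain steel cylinder, 56 mm outside diameter, 58 mm tall, straight-knurled outside, about 0.34 kg (0.27 to 0.43), standing on the bench at the start. Origin: centre of its underside; z runs up its axis to the open pocket that holds the rollers. Its x axis bears no known relation to the hidden keyways.
- drum_rim (a point): Centre of the drum's mouth, 58 mm above its underside. The round pocket below is 22 mm deep; its wall flares from 15.5 mm radius at its floor to 26 mm at the rim. The rollers come out well when the drum is tipped about 90 degrees or more (mouth level or lower).
- drum_key (a point): Centre of the plate recessed in the drum's underside, 6 mm above its lower edge, inside a skirt of 43 mm inner diameter. In it: a 21.6 mm square bore and two crossed keyways 10 mm wide, 90 degrees apart, 26 mm deep, at an angle not given and unseen from outside: turn to find one, 90 degrees of turn at most, either way; play over the pin about 6 degrees each way.
- tray: The scrap tray: an open aluminium tray, fixed to the bench, 160 mm (x) by 140 mm (y), 28 mm high, walls and floor 3 to 5 mm thick. Origin: centre of its underside.
- stand: The spring stand, fixed to the bench: a round grey base, 120 mm diameter, 20 mm high, with an upright steel post of 17 mm diameter in its middle. Origin: centre of the base's underside. Lowered over the post, the drum first rests on the pin, its underside 51 mm above the bench; with a keyway over the pin it drops 3 mm onto the spring flange; fully home its underside is at 36 mm.
- post_tip (a point): Tip of the stand's post, on its axis, 65 mm above the bench; the last 5 mm are coned. A steel cross pin, 6 mm thick and 36 mm from end to end, goes through the post 11 mm below the tip, along the stand's x axis.
- flange (a joint): Travel in m of the spring flange, a steel disc of 68 mm diameter round the post below the pin: 0 is up (its top 48 mm above the bench), 0.012 fully down on its stop (top at 36 mm). The spring pushes up with 3 N at the top, 15 N at the bottom; the drum's weight alone presses it only a few mm.
- roller0: One of four alike oily, slippery steel rollers, 12 mm diameter, 14 mm long, 12.5 g, standing in the drum's pocket at the start. Origin: its middle; z along its axis.
- roller1: One of four alike oily, slippery steel rollers, 12 mm diameter, 14 mm long, 12.5 g, standing in the drum's pocket at the start. Origin: its middle; z along its axis.
- roller2: One of four alike oily, slippery steel rollers, 12 mm diameter, 14 mm long, 12.5 g, standing in the drum's pocket at the start. Origin: its middle; z along its axis.
- roller3: One of four alike oily, slippery steel rollers, 12 mm diameter, 14 mm long, 12.5 g, standing in the drum's pocket at the start. Origin: its middle; z along its axis.
- socket_a: Bystander: upright steel spanner socket, 24 mm diameter, 38 mm high. Origin: centre of its underside.
- socket_b: Bystander: upright dark socket, 26 mm diameter, 30 mm high. Origin: centre of its underside.
- driver: Bystander: screwdriver lying on the bench, 190 mm long, yellow handle. Origin: under its middle.
- spanner: Bystander: steel spanner lying flat, 180 mm long. Origin: under its middle.
- woodblock: Bystander: wooden block 50 x 90 x 60 mm. Origin: centre of its underside.
- bearing: Bystander: bearing ring lying flat, 52 mm diameter, 15 mm high. Origin: centre of its underside.
- grease: Bystander: grease can, 60 mm diameter, 75 mm high. Origin: centre of its underside.
There are look-alikes about, which are no part of the job. What is meant by the stand is not brown or purple, and is the larger of those in its own colour.

How it is judged:
On the way, in this order (a step that is already met when the one before it is completed fails the run):
1. all four rollers lie in the scrap tray (x of roller0 in the frame of tray between -0.08 and 0.08 m and y of roller0 in the frame of tray between -0.07 and 0.07 m and z of each of roller0, roller1, roller2, roller3 in the frame of tray below 0.03 m and x of roller1 in the frame of tray between -0.08 and 0.08 m and y of roller1 in the frame of tray between -0.07 and 0.07 m and x of roller2 in the frame of tray between -0.08 and 0.08 m and y of roller2 in the frame of tray between -0.07 and 0.07 m and x of roller3 in the frame of tray between -0.08 and 0.08 m and y of roller3 in the frame of tray between -0.07 and 0.07 m), for 0.2 s.
2. the drum is upright on the post with its keyway dropped over the pin (horizontal distance between drum and stand below 0.004 m and angle between drum's own z axis and vertical below 0.1 rad and z of drum in the frame of stand between 0.03 and 0.0485 m), for 0.1 s.
At the end, for the whole second after the job is handed in: Drum upright on the stand (axis within 4 mm, tilt under 6 degrees), keyway over the pin, pushed home (underside at most 38.5 mm above the bench, flange at least 9.5 mm down), still, held by the fingers (3 N or more) through the last second; all four rollers in the tray (all of step 1 and horizontal distance between drum and stand below 0.004 m and angle between drum's own z axis and vertical below 0.1 rad and z of drum in the frame of stand between 0.03 and 0.0385 m and value of joint flange above 0.0095 m and contact force between the fingers and drum above 3 N and linear speed of drum below 0.02 m/s); the arm keeps its last pose, push and grip.
It fails at once if another thing on the bench is moved more than 40 mm (distance of any of socket_a, socket_b, driver, spanner, woodblock, bearing, grease from where it was at the start of the episode above 0.04 m).
It also fails if it takes over 72 s, if anything falls off the work surface, if the arm or the gripper's body presses on something with over 40 N, if the wrist force passes 120 N, or if a joint passes its speed limit or range.

## Robot

A 6-joint arm with a two-finger parallel gripper is mounted at the origin on the work surface. World frame = base frame: x ahead of the robot, y to its left, z up, the work surface at z = 0. Lengths are in m, angles in rad, forces in N, time in s.
With the tool pointing down it reaches from about 0.425 to 0.95 m from the base axis. Payload 14.7 kg.
Tool frame: the origin (TCP) lies at the very end of the fingers, on their centre line; the grasp point (between the pads) lies ctrl.grip_point_offset behind it (ctrl.grip_point_offset is the distance from the TCP to the grasp point, in m); z points along the fingers, y is the line along which they close (so a half turn about z gives the same grasp; the last joint's range is limited). The gripper opens to 85 mm and grips with 20 to 120 N. Pads are 22 mm wide; open, the fingers measure 114 mm over their backs; the gripper's body (76 mm by 85 mm) begins 54 mm behind the grasp point. The pads swing forward as they close: fully open they stand 13 mm farther back than shut.
Start: joints at [-1.305, 0.48, 1.596, -0, 1.065, -0.047], TCP at [0.2, -0.618, 0.231] pointing down, gripper open.
Joint ranges: [-2.75, 2.75], [-0.82, 2.05], [0.23, 2.67], [-1.56, 4.7], [0.09, 2.69], [-2.92, 2.92]. Speed limits (rad/s): [1.89, 1.89, 2.39, 3.01, 3.01, 3.01].

## Interface

Orientations are given as a unit quaternion [x, y, z, w].
In Python, from rig import monitor, vision, ctrl gives the robot as it stands.
- The arm moves only by the tool play_rows, never from a script. Its argument "steps" is a list of rows, each a list of 7 numbers: the shift along the tool's x, y, z in cm, then the turn, a rotation vector about the tool's x, y, z in rad, then the closure, from 0 (fully open) to 1 (shut). A call has 1 to 10 rows; each row shifts and turns the commanded pose from where the row before left it, along the tool's axes as they then stand; what a row does not reach is not made up. A row lasts 1/12 s, in which the tool goes at most 41.7 mm and 7.16 degrees, less where a joint would pass 70% of its speed; a pose out of reach is approached as far as the arm can. A call is refused whole if a number of a shift passes 4.17 or a number of a turn 0.125, either way. A call with a gripper value outside its range is refused whole. The fingers move at their own pace and stop on an object; the grip force is fixed at half the most. Time passes only in rows, so rows that do not move let the fingers close. It gives the time, the measured TCP pose, the force, the opening and the grip force at its end, in the units of the state.
- monitor.read_state(): the state, without advancing time (a new reading comes with each control period).
- vision.get_image(name): name is "scene" or "side" or "wrist"; returns a dict with "img" (420x560x3 uint8, red, green, blue), "range_z" (420x560 float32, m along the optical axis (not along the pixel's ray), 0 where there is no reading), "fov_y" (degrees; the focal length in pixels is half the picture's height over the tangent of half this angle, whatever the lens; pixels are square), "cx", "cy" (the principal point, pixels), "xyz" and "orientation" of the camera in the world; the wrist camera has in their place "tool_from_camera" (4x4, takes a point from camera to tool coordinates, whose origin is the TCP and whose axes are the flange's). Camera axes: x right, y down, z forward; pixel columns grow to the right and rows downward; lengths in m; the calibration is good to about 2 mm. A picture is of the moment at which its call begins: read the wrist's pose just before it.
- ctrl.finish_job(): hands the job in; it is judged then, once.
The state is a dict: "time": time; "q": joint angles; "joint_vel": joint speeds; "joint_torque": joint torques, N m; "ee_pos": TCP position; "eef_rot": TCP orientation; "wrist_force": force on the tool from outside, world axes, zero at the start; "ft_torque": the same for the moment, N m; "opening": finger opening in m; "grasp_force": force on a finger pad.
Only numpy, scipy, OpenCV 4.12 (cv2) and the standard library are available. Lean on these libraries where they do the work, as an engineer would, in place of code of your own. Each camera call takes 0.05 s, during which the arm holds its last target. There are 200 camera calls.

## Working session

There is one attempt and no reset: what is moved stays moved. The work goes in short steps, Python scripts to look and compute and a tool call to move; the robot and the scene stay as the last step left them, time stands still between calls to the robot, and variables do not carry over. Pictures are saved under pics/ and viewed, at most 10 in all, crops included, and the job is handed in when it is done.

Besides the shell and the picture viewer there is one more tool, called after "Emit:" as name([rows], argument=value, ...), one row to a line, values as JSON. play_rows: Moves the arm, as the interface text tells. Its arguments: {"type":"object","properties":{"steps":{"type":"array","items":{"type":"array","items":{"type":"number"}}}},"required":["steps"]}

```bash
ls; mkdir -p pics
cat > h.py <<'E'
import numpy as np,cv2
from scipy.spatial.transform import Rotation as R
from rig import monitor,vision,ctrl
def grab(n):
    s=monitor.read_state(); d=vision.get_image(n)
    f=d["img"].shape[0]/2/np.tan(np.radians(d["fov_y"])/2)
    if n=="wrist":
        T=np.eye(4);T[:3,:3]=R.from_quat(s["eef_rot"]).as_matrix();T[:3,3]=s["ee_pos"];T=T@np.array(d["tool_from_camera"])
    else:
        T=np.eye(4);T[:3,:3]=R.from_quat(d["orientation"]).as_matrix();T[:3,3]=d["xyz"]
    h,w=d["range_z"].shape; v,u=np.mgrid[:h,:w]; z=d["range_z"]
    P=np.stack([(u-d["cx"])/f*z,(v-d["cy"])/f*z,z],-1)@T[:3,:3].T+T[:3,3]
    P[z==0]=np.nan
    return d["img"],P,T,f,d
def save(n,img,k=1): cv2.imwrite("pics/"+n,cv2.resize(img[...,::-1],None,fx=k,fy=k,interpolation=cv2.INTER_CUBIC))
E
python3 - <<'E'
from h import *
for n in("scene","side"):
    i,P,T,f,d=grab(n); save(n+"0.png",i,1.4); np.savez("pics/"+n,i=i,P=P,T=T,f=f); print(n,T.round(3),f)
print(ctrl.grip_point_offset,monitor.read_state())
E
```

```text
pics
scene [[ 0.597  0.548 -0.586  1.207]
 [ 0.802 -0.41   0.434 -0.481]
 [-0.002 -0.729 -0.685  0.844]
 [ 0.     0.     0.     1.   ]] 427.05578602683585
side [[-0.957 -0.21   0.2    0.347]
 [-0.29   0.68  -0.673  0.728]
 [ 0.005 -0.702 -0.712  0.827]
 [ 0.     0.     0.     1.   ]] 514.2035558936963
0.0187 {'time': 0.1, 'q': array([-1.30457850e+00,  4.80776956e-01,  1.59683351e+00, -3.66322786e-05,
        1.06513561e+00, -4.65620170e-02]), 'joint_vel': array([-1.93477627e-03,  1.91421658e-03, -1.06491608e-03, -1.65009717e-03,
        1.38671114e-03,  3.34688804e-05]), 'joint_torque': array([ 9.67189226e-04, -9.52257013e+01, -4.31036711e+01, -3.59136448e-05,
        5.22724120e-03, -8.50092562e-06]), 'ee_pos': array([ 0.1999354 , -0.6180684 ,  0.23072306]), 'eef_rot': array([ 9.87794452e-01,  1.55761957e-01, -7.91341445e-05, -5.71481558e-04]), 'wrist_force': array([ 0.39364537,  0.22911719, -0.25703722]), 'ft_torque': array([-0.04497843, -0.0350574 , -0.09541222]), 'grasp_force': 0.0, 'opening': 0.0857630059466665}
```

View pics/scene0.png

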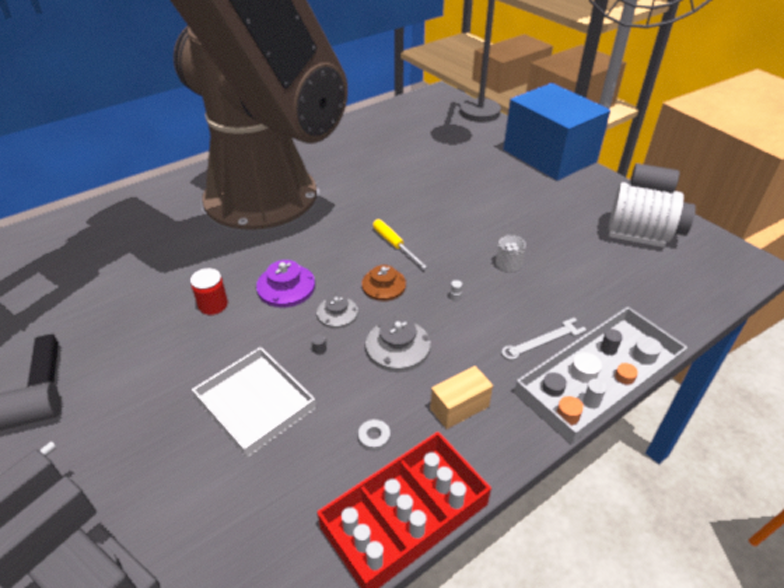

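View pics/side0.png

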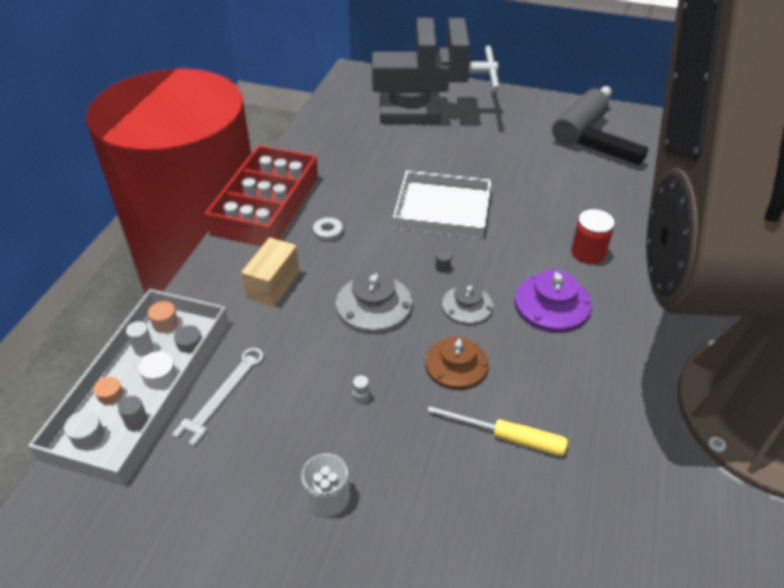

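Stand candidates in the side view: purple (553,297), brown (457,358), small grey (467,300), large grey (374,300). I choose the large grey one. The drum with its rollers is at (326,485) and the white tray at (444,203). In the scene view the drum is at (511,253), the stand at (398,343) and the tray at (253,400).

Run:
```python
from h import *
C=[]
for n,bx in (("side",dict(drum=(326,485,45),stand=(374,297,50),tray=(444,203,75))),("scene",dict(drum=(511,253,30),stand=(398,340,48),tray=(253,400,80)))):
    D=np.load(f"pics/{n}.npz");P=D["P"];I=D["i"]
    for k,(u,v,r) in bx.items():
        u,v,r=[int(x/1.4) for x in (u,v,r)]
        Q=P[v-r:v+r,u-r:u+r].reshape(-1,3);Q=Q[np.isfinite(Q).all(1)]
        print(n,k,"zmax",np.percentile(Q[:,2],[50,99,100]).round(4))
        for lo,hi in dict(drum=[(.01,.05),(.053,.07)],stand=[(.015,.025),(.042,.051),(.052,.08)],tray=[(.001,.01),(.02,.032)])[k]:
            q=Q[(Q[:,2]>lo)&(Q[:,2]<hi)]
            if len(q)>5:
                c,rad=cv2.minEnclosingCircle(q[:,:2].astype(np.float32));print(lo,hi,len(q),"min",q.min(0).round(4),"max",q.max(0).round(4),"mean",q.mean(0).round(4),"circ",np.round([*c,rad],4))
                if k=="tray":print(cv2.minAreaRect(q[:,:2].astype(np.float32)))
        if n=="side" and k!="tray": C.append(cv2.resize(I[v-r:v+r,u-r:u+r],(390,390),interpolation=cv2.INTER_CUBIC))
        if n=="scene" and k=="stand": C.append(cv2.resize(I[v-r:v+r,u-r:u+r],(390,390),interpolation=cv2.INTER_CUBIC))
save("crop.png",np.hstack(C[1:]))
```

```text
side drum zmax [0.0006 0.0575 0.0604]
0.01 0.05 810 min [0.5308 0.2833 0.01  ] max [0.583  0.3369 0.05  ] mean [0.5556 0.3149 0.0376] circ [0.5582 0.3093 0.0282]
0.053 0.07 206 min [0.532  0.2795 0.0531] max [0.5865 0.3351 0.0604] mean [0.5602 0.3055 0.0561] circ [0.559  0.3072 0.0289]
side stand zmax [0.001  0.0556 0.0668]
0.015 0.025 894 min [ 0.5482 -0.0801  0.015 ] max [0.6648 0.0308 0.0248] mean [ 0.6005 -0.0117  0.0188] circ [ 0.6063 -0.0274  0.0591]
0.042 0.051 508 min [ 0.5734 -0.0642  0.042 ] max [0.6406 0.007  0.051 ] mean [ 0.6058 -0.0256  0.0472] circ [ 0.6085 -0.0291  0.0362]
0.052 0.08 66 min [ 0.5991 -0.0463  0.052 ] max [ 0.6374 -0.0118  0.0668] mean [ 0.6065 -0.0259  0.059 ] circ [ 0.6167 -0.0285  0.0208]
side tray zmax [0.0003 0.0297 0.0668]
0.001 0.01 3284 min [ 0.4024 -0.6091  0.001 ] max [ 0.7688 -0.1094  0.01  ] mean [ 0.5646 -0.325   0.0028] circ [ 0.5633 -0.3628  0.2578]
((0.5596860647201538, -0.34968310594558716), (0.3065347969532013, 0.4528041481971741), 17.21528434753418)
0.02 0.032 548 min [ 0.476  -0.3857  0.02  ] max [ 0.6489 -0.1339  0.0319] mean [ 0.55
[... 716 characters left out ...]
0481] circ [ 0.6076 -0.0325  0.0363]
0.052 0.08 77 min [ 0.5961 -0.0599  0.0521] max [ 0.763  -0.0135  0.0688] mean [ 0.6434 -0.038   0.0594] circ [ 0.6796 -0.052   0.0836]
scene tray zmax [0.0015 0.0292 0.0334]
0.001 0.01 6442 min [ 0.2897 -0.4705  0.001 ] max [ 0.7625 -0.1011  0.01  ] mean [ 0.5509 -0.3044  0.003 ] circ [ 0.5261 -0.3069  0.2387]
((0.5249693989753723, -0.30723559856414795), (0.30932265520095825, 0.36697348952293396), 57.693145751953125)
0.02 0.032 653 min [ 0.4777 -0.3833  0.02  ] max [ 0.6538 -0.1399  0.0319] mean [ 0.566  -0.2885  0.0263] circ [ 0.5621 -0.2672  0.1333]
((0.560121476650238, -0.256205677986145), (0.16241461038589478, 0.23887036740779877), 6.820579528808594)
```

View pics/crop.png

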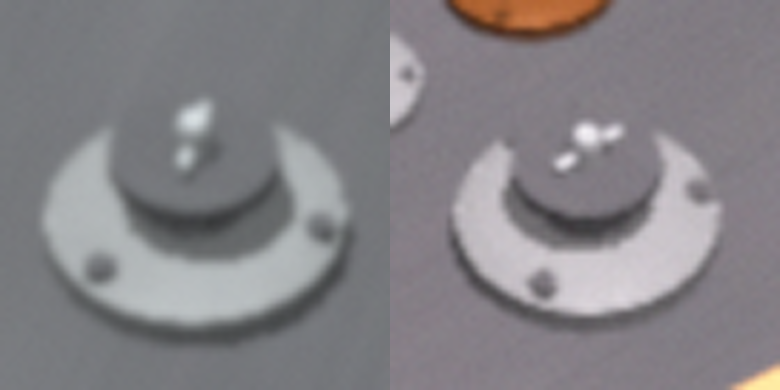

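```bash
cat >> h.py <<'E'
def pose(p,az,pit,up=1,roll=0):
    "tool z at azimuth az (rad), pit deg below horizontal; x up (up=1); roll about tool z (deg)"
    p=np.asarray(p,float);b=np.radians(pit)
    z=np.array([np.cos(az)*np.cos(b),np.sin(az)*np.cos(b),-np.sin(b)]);y=up*np.array([np.sin(az),-np.cos(az),0])
    T=np.eye(4);T[:3,:3]=np.c_[np.cross(y,z),y,z]@R.from_euler('z',roll,degrees=True).as_matrix();T[:3,3]=p;return T
def cur():
    s=monitor.read_state();T=np.eye(4);T[:3,:3]=R.from_quat(s["eef_rot"]).as_matrix();T[:3,3]=s["ee_pos"];return T
def row(T0,T1,N):
    from scipy.linalg import logm,expm
    D=expm(np.real(logm(np.linalg.inv(T0)@T1))/N)
    r=np.r_[D[:3,3]*100,R.from_matrix(D[:3,:3]).as_rotvec()]
    M=np.linalg.matrix_power(D,N//2); print(N,"rows of",np.array2string(r.round(3),separator=','),"mid",(T0@M)[:3,3].round(3), "max",abs(r[:3]).max().round(2),abs(r[3:]).max().round(3))
E
python3 - <<'E'
from h import *
d=vision.get_image("wrist");print(np.array(d["tool_from_camera"]).round(3),d["fov_y"])
A=pose([.60,-.2,.25],-.32,75);row(cur(),A,20)
g=np.array([.5595,.306,.038]);az=.5006
def tcp(back,pit=40,g=g,az=az):
    z=pose(g,az,pit)[:3,2];return pose(g+z*(.0187-back),az,pit)
B=tcp(.12);print(B[:3,3]);row(A,B,20);row(A,B,14)
D=np.load("pics/side.npz");P=D["P"]
for u,v in((433,410),(565,445),(361,388),(205,420)):print(P[int(v/1.4),int(u/1.4)])
E
```

```text
[[-0.001 -0.957 -0.289  0.073]
 [ 1.    -0.001 -0.     0.001]
 [ 0.    -0.289  0.957 -0.143]
 [ 0.     0.     0.     1.   ]] 70.9122045390589
20 rows of [ 2.065,-2.098, 0.133,-0.004, 0.013, 0.031] mid [ 0.367 -0.377  0.227] max 2.1 0.031
[0.49142166 0.26875558 0.10311438]
20 rows of [-0.781,-2.375, 0.517, 0.022, 0.029,-0.035] mid [0.582 0.044 0.182] max 2.37 0.035
14 rows of [-1.137,-3.387, 0.729, 0.032, 0.041,-0.05 ] mid [0.582 0.044 0.182] max 3.39 0.05
[0.46345972 0.14666427 0.01437041]
[0.28312149 0.15735181 0.02423779]
[0.56517416 0.15713292 0.03569009]
[0.75850126 0.25155853 0.00750123]
```

Emit:
play_rows([
  [2.065, -2.1, 0.13, -0.004, 0.013, 0.031, 0],
  [2.065, -2.1, 0.13, -0.004, 0.013, 0.031, 0],
  [2.065, -2.1, 0.13, -0.004, 0.013, 0.031, 0],
  [2.065, -2.1, 0.13, -0.004, 0.013, 0.031, 0],
  [2.065, -2.1, 0.13, -0.004, 0.013, 0.031, 0],
  [2.065, -2.1, 0.13, -0.004, 0.013, 0.031, 0],
  [2.065, -2.1, 0.13, -0.004, 0.013, 0.031, 0],
  [2.065, -2.1, 0.13, -0.004, 0.013, 0.031, 0],
  [2.065, -2.1, 0.13, -0.004, 0.013, 0.031, 0],
  [2.065, -2.1, 0.13, -0.004, 0.013, 0.031, 0],
])

```text
time: 0.98
ee_pos: [0.3674, -0.3756, 0.228]
eef_rot: [0.998, 0.0, 0.067, 0.009]
wrist_force: [0.0, -0.3, -1.1]
opening: 0.0857
grasp_force: 0.0
```

Emit:
play_rows([
  [2.065, -2.1, 0.13, -0.004, 0.013, 0.031, 0],
  [2.065, -2.1, 0.13, -0.004, 0.013, 0.031, 0],
  [2.065, -2.1, 0.13, -0.004, 0.013, 0.031, 0],
  [2.065, -2.1, 0.13, -0.004, 0.013, 0.031, 0],
  [2.065, -2.1, 0.13, -0.004, 0.013, 0.031, 0],
  [2.065, -2.1, 0.13, -0.004, 0.013, 0.031, 0],
  [2.065, -2.1, 0.13, -0.004, 0.013, 0.031, 0],
  [2.065, -2.1, 0.13, -0.004, 0.013, 0.031, 0],
  [2.065, -2.1, 0.13, -0.004, 0.013, 0.031, 0],
  [2.065, -2.1, 0.13, -0.004, 0.013, 0.031, 0],
])

```text
time: 1.82
ee_pos: [0.5991, -0.1966, 0.2527]
eef_rot: [0.979, -0.154, 0.132, 0.019]
wrist_force: [0.1, -0.1, 0.5]
opening: 0.0857
grasp_force: 0.0
```

Run:
```python
from h import *
s=monitor.read_state();print(s["time"],s["q"].round(3),s["ee_pos"].round(4),s["wrist_force"].round(1))
az=.5006
B=pose([.4914,.2688,.1031],az,40);print(cur().round(3));row(cur(),B,20)
```

```text
1.8167 [-0.378  0.307  1.856  0.033  0.711  1.484] [ 0.5991 -0.1966  0.2527] [ 0.1 -0.1  0.5]
[[ 0.918 -0.307  0.253  0.599]
 [-0.297 -0.952 -0.078 -0.197]
 [ 0.265 -0.004 -0.964  0.253]
 [ 0.     0.     0.     1.   ]]
20 rows of [-0.779,-2.356, 0.535, 0.022, 0.028,-0.035] mid [0.58  0.046 0.183] max 2.36 0.035
```

Emit:
play_rows([
  [-0.78, -2.36, 0.53, 0.022, 0.028, -0.035, 0],
  [-0.78, -2.36, 0.53, 0.022, 0.028, -0.035, 0],
  [-0.78, -2.36, 0.53, 0.022, 0.028, -0.035, 0],
  [-0.78, -2.36, 0.53, 0.022, 0.028, -0.035, 0],
  [-0.78, -2.36, 0.53, 0.022, 0.028, -0.035, 0],
  [-0.78, -2.36, 0.53, 0.022, 0.028, -0.035, 0],
  [-0.78, -2.36, 0.53, 0.022, 0.028, -0.035, 0],
  [-0.78, -2.36, 0.53, 0.022, 0.028, -0.035, 0],
  [-0.78, -2.36, 0.53, 0.022, 0.028, -0.035, 0],
  [-0.78, -2.36, 0.53, 0.022, 0.028, -0.035, 0],
])

```text
time: 2.65
ee_pos: [0.5843, 0.023, 0.1912]
eef_rot: [0.964, 0.019, 0.263, -0.042]
wrist_force: [0.9, 1.0, 0.1]
opening: 0.0857
grasp_force: 0.0
```

```bash
cat >> h.py <<'E'
def st():
    s=monitor.read_state();print(s["time"],"q",s["q"].round(3),"p",s["ee_pos"].round(4),"F",s["wrist_force"].round(1),"open",round(s["opening"],4),"g",round(s["grasp_force"],1));return s
E
python3 - <<'E'
from h import *
from scipy.optimize import least_squares
s=st()
S=[([-1.3046,.4808,1.5968,0,1.0651],[.19994,-.61807,.23072]),([-.378,.307,1.856,.033,.711],[.5991,-.1966,.2527]),(s["q"],s["ee_pos"])]
def fk(x,q):
    a1,d1,L2,L3,a3,L6=x;t=q[1];u=t+q[2]
    # elbow, wrist, tcp in plane (angles from vertical)
    w=u+q[4]
    return np.array([a1+L2*np.sin(t)+L3*np.sin(u)+a3*np.cos(u)+L6*np.sin(w),d1+L2*np.cos(t)+L3*np.cos(u)-a3*np.sin(u)+L6*np.cos(w)])
r=least_squares(lambda x:np.r_[np.concatenate([(fk(x,q)-[np.hypot(*p[:2]),p[2]])*100 for q,p in S]),.02*(x-[.1,.45,.4,.4,0,.25])*10],[.1,.45,.4,.4,0,.25])
print(r.x.round(3),r.cost)
row(cur(),pose([.4914,.2688,.1031],.5006,40),10)
E
```

```text
2.65 q [-0.103  0.279  2.244  0.976  0.172  0.497] p [0.5843 0.023  0.1912] F [0.9 1.  0.1] open 0.0857 g 0.0
[ 0.117  0.223  0.529  0.329 -0.001  0.302] 0.0015196799632303342
10 rows of [-0.858,-2.575, 0.613, 0.023, 0.032,-0.038] mid [0.547 0.151 0.15 ] max 2.57 0.038
```

```bash
cat > kin.py <<'E'
from h import *
from scipy.optimize import least_squares
E=R.from_euler
def fk(q,x,s4=1,s6=1,c6=0.):
    a1,d1,L2,L3,a3,L6=x
    r=E('z',q[0]);p=r.apply([a1,0,d1]);r=r*E('y',q[1]);p=p+r.apply([0,0,L2]);r=r*E('y',q[2]);p=p+r.apply([a3,0,L3])
    r=r*E('z',s4*q[3])*E('y',q[4])*E('z',s6*q[5]+c6);return p+r.apply([0,0,L6]),r
lo=np.array([-2.75,-.82,.23,-1.56,.09,-2.92])+.02;hi=np.array([2.75,2.05,2.67,4.7,2.69,2.92])-.02
E
python3 - <<'E'
from kin import *
s=monitor.read_state()
S=[([-1.3045785,.480777,1.5968335,0,1.0651356,-.0465620],[.1999354,-.6180684,.230723],[.987794,.155762,-.0000791,-.0005715]),(s["q"],s["ee_pos"],s["eef_rot"]),([-.378,.307,1.856,.033,.711,1.484],[.5991,-.1966,.2527],[.979,-.154,.132,.019])]
for s4 in(1,-1):
  for s6 in(1,-1):
    for c in (np.pi/2,-np.pi/2):
      def f(x):
        o=[]
        for q,p,o4 in S:
            pp,r=fk(q,x,s4,s6,c);o+=[*(pp-p),*(.3*(r.inv()*R.from_quat(o4)).as_rotvec())]
        return np.r_[o,1e-4*(x-[.1,.45,.45,.4,0,.25])]
      r=least_squares(f,[.1,.45,.45,.4,0,.25]);print(s4,s6,round(c,2),r.x.round(4),r.cost)
E
```

```text
1 1 1.57 [-0.2437  0.3945  0.8516  0.6009  0.0591  0.5821] 0.0008591099635837362
1 1 -1.57 [-0.2437  0.3945  0.8516  0.6009  0.0591  0.5821] 1.332872080586445
1 -1 1.57 [-0.2437  0.3945  0.8516  0.6009  0.0591  0.5821] 0.44177169749841144
1 -1 -1.57 [-0.2437  0.3945  0.8516  0.6009  0.0591  0.5821] 0.6279441676970681
-1 1 1.57 [ 0.9986 -0.0109 -0.4396 -0.1984 -0.0778 -0.4933] 0.17376096693457155
-1 1 -1.57 [ 0.9986 -0.0109 -0.4396 -0.1984 -0.0778 -0.4933] 0.9448979831805071
-1 -1 1.57 [ 0.9986 -0.0109 -0.4396 -0.1984 -0.0778 -0.4933] 0.7995544833062034
-1 -1 -1.57 [ 0.9986 -0.0109 -0.4396 -0.1984 -0.0778 -0.4933] 0.4265563608626189
```

Run:
```python
from kin import *
s=st()
S=[([-1.3045785,.480777,1.5968335,0,1.0651356,-.0465620],[.1999354,-.6180684,.230723],[.987794,.155762,-.0000791,-.0005715]),(s["q"],s["ee_pos"],s["eef_rot"]),([-.378,.307,1.856,.033,.711,1.484],[.5991,-.1966,.2527],[.979,-.154,.132,.019])]
for q,p,o in S:
    pp,r=fk(q,[0,.45,.45,.4,0,.25],1,1,np.pi/2); print((R.from_quat(o)*r.inv()).as_rotvec().round(4),(r.inv()*R.from_quat(o)).as_rotvec().round(4))
# physical fit, bounded, positions using measured rotation for tool offset
def f(x):
    o=[]
    for q,p,o4 in S:
        r0=E('z',q[0]); w=np.array(p)-R.from_quat(o4).apply([0,0,x[5]])
        c=r0.apply([x[0],0,x[1]])+(r0*E('y',q[1])).apply([0,0,x[2]])+(r0*E('y',q[1]+q[2])).apply([x[4],0,x[3]]);o+=[*(c-w)]
    return np.r_[o,1e-3*(x-[.05,.4,.45,.42,0,.3])]
r=least_squares(f,[.1,.45,.45,.4,0,.25]);print(r.x.round(4),r.fun.round(4))
```

```text
2.65 q [-0.103  0.279  2.244  0.976  0.172  0.497] p [0.5843 0.023  0.1912] F [0.9 1.  0.1] open 0.0857 g 0.0
[-0.  0.  0.] [ 0. -0. -0.]
[-0. -0.  0.] [ 0.  0. -0.]
[-0.0005  0.0014  0.0011] [-0.0006 -0.0012 -0.0013]
[-0.2427  0.3999  0.8486  0.6022  0.0606  0.5827] [-0.03   -0.0053 -0.0064 -0.001  -0.0002 -0.0013 -0.0062 -0.0258  0.0077
 -0.0003 -0.      0.0004  0.0002  0.0001  0.0003]
```

Run:
```python
from kin import *
s=monitor.read_state()
S=[([-1.3045785,.480777,1.5968335,0,1.0651356,-.0465620],[.1999354,-.6180684,.230723],[.987794,.155762,-.0000791,-.0005715]),(s["q"],s["ee_pos"],s["eef_rot"]),([-.378,.307,1.856,.033,.711,1.484],[.5991,-.1966,.2527],[.979,-.154,.132,.019])]
def f(x,reg=1e-3):
    o=[]
    for q,p,o4 in S:
        r0=E('z',q[0]); w=np.array(p)-R.from_quat(o4).apply([0,0,x[5]])
        c=r0.apply([x[0],x[6],x[1]])+(r0*E('y',q[1])).apply([0,0,x[2]])+(r0*E('y',q[1]+q[2])).apply([x[4],0,x[3]]);o+=[*(c-w)]
    return np.r_[o,reg*(x-[.05,.4,.45,.42,0,.3,.03])]
for reg in (1e-2,1e-3,1e-4):
  r=least_squares(f,[.1,.45,.45,.4,0,.25,.03],args=(reg,));print(r.x.round(4),(r.fun[:9]*1e3).round(2))
```

```text
[0.0048 0.3202 0.5909 0.4432 0.0336 0.3688 0.0306] [ 0.23  0.17  0.11 -0.04 -0.14  0.05  0.08 -0.16 -0.15]
[0.0015 0.3181 0.5954 0.4443 0.0331 0.3707 0.0305] [ 0.16  0.04 -0.    0.    0.02  0.   -0.07 -0.17  0.  ]
[0.0015 0.3181 0.5955 0.4443 0.0331 0.3708 0.0305] [ 0.16  0.04 -0.    0.    0.03 -0.   -0.07 -0.17  0.  ]
```

```bash
cat >> kin.py <<'E'
X=[0.0015,0.3181,0.5955,0.4443,0.0331,0.3708,0.0305]
def ik(T):
    Rm=T[:3,:3];w=T[:3,3]-Rm[:,2]*X[5];rr=np.hypot(w[0],w[1])
    q1=np.arctan2(w[1],w[0])-np.arcsin(X[6]/rr)
    r=np.sqrt(rr**2-X[6]**2)-X[0];z=w[2]-X[1];L2=X[2];L3=np.hypot(X[3],X[4]);g=np.arctan2(X[4],X[3])
    c=(r*r+z*z-L2**2-L3**2)/(2*L2*L3)
    if abs(c)>1:return None
    t3=np.arccos(c);q2=np.arctan2(r,z)-np.arctan2(L3*np.sin(t3),L2+L3*np.cos(t3));q3=t3-g
    W=(E('z',q1)*E('y',q2+q3)).inv()*R.from_matrix(Rm)
    M=W.as_matrix();q5=np.arccos(np.clip(M[2,2],-1,1));q4=np.arctan2(M[1,2],M[0,2]);q6=np.arctan2(M[2,1],-M[2,0])-np.pi/2
    q4=(q4+1.56)%(2*np.pi)-1.56;q6=(q6+np.pi)%(2*np.pi)-np.pi
    return np.array([q1,q2,q3,q4,q5,q6])
def ok(T,m=.04):
    q=ik(T);return q is not None and (q>lo+m).all() and (q<hi-m).all()
def gp(g,az,pit,up=1,back=0,roll=0):
    T=pose(g,az,pit,up,roll);T[:3,3]+=T[:3,2]*(.0187-back);return T
E
python3 - <<'E'
from kin import *
s=monitor.read_state();print(ik(cur()).round(3),s["q"].round(3))
dr=[.5595,.306,.04];sd=[.608,-.03,.078]
azs=np.radians(np.arange(-180,180,5))
for up in(1,-1):
  for pit in(30,40,50,60):
    fm=lambda a:"".join("#" if v else "." for v in a)
    print(up,pit,"drum ",fm([ok(gp(dr,a,pit,up)) and ok(gp(dr,a,pit,up,.12)) for a in azs]))
    print(up,pit,"stand",fm([ok(gp(sd,a,pit,up)) and ok(gp([.608,-.03,.15],a,pit,up)) for a in azs]))
E
```

```text
[-0.103  0.279  2.244  0.976  0.172  0.497] [-0.103  0.279  2.244  0.976  0.172  0.497]
1 30 drum  #..........###################.#.######.......##########################
1 30 stand ########################..##############################################
1 40 drum  ###############################.#########..#############################
1 40 stand ########################...#############################################
1 50 drum  ################################.#.#####################################
1 50 stand ##########################..############################################
1 60 drum  ##################################.###.#....############################
1 60 stand ############################..........##################################
-1 30 drum  #..........###################.#.######.......##########################
-1 30 stand ########################..##############################################
-1 40 drum  ###############################.#########..#############################
-1 40 stand ########################...#############################################
-1 50 drum  ################################.#.#####################################
-1 50 stand ##########################..############################################
-1 60 drum  ##################################.###.#....############################
-1 60 stand ############################.####........###############################
```

Run:
```python
from kin import *
import itertools
q0=monitor.read_state()["q"];v=np.array([1.89,1.89,2.39,3.01,3.01,3.01])*.6
dr=np.array([.5595,.306,.04]);sd=np.array([.608,-.03,.085]);tr=np.array([.563,-.317,.075])
box=np.array(list(itertools.product((-.043,.043),(-.043,.043),(-.0727,-.2)))+list(itertools.product((-.011,.011),(-.057,.057),(0,-.0727))))
dt=lambda a,b:(abs(a-b)/v).max()
out=[]
D=np.radians
for pit in(40,45,50):
 for up in(1,-1):
  for a in np.arange(-180,180,15):
   G=gp(dr,D(a),pit,up);Gb=gp(dr,D(a),pit,up,.1)
   if not(ok(G,.1) and ok(Gb,.1)):continue
   ax=G[:3,:3].T@[0,0,1]; rim=np.linalg.inv(G)@np.r_[dr[:2],.058,1]
   qg=ik(G);tg=dt(q0,ik(Gb))
   # stand: start az s, sweep +-90
   st=[]
   for s in np.arange(-180,180,15):
     for sg in(1,-1):
       Q=[gp(sd,D(s+sg*k),pit,up) for k in range(0,100,10)]
       if all(ok(T,.08) for T in Q):
         q=np.array([ik(T) for T in Q]);
         if abs(np.diff(q,axis=0)).max()<.5: st.append((s,sg,q[0],abs(np.diff(q,axis=0)).max()))
   if not st: continue
   for a2 in np.arange(-180,180,20):
    for p2 in(0,15,30,45):
     for ro in(-180,-150,-120,-90,90,120,150):
      T=pose([0,0,0],D(a2),p2,up,ro);d=T[:3,:3]@ax;tip=np.degrees(np.arccos(d[2]))
      if not 112<tip<125:continue
      T[:3,3]=tr-T[:3,:3]@rim[:3]
      if not ok(T,.08):continue
      lz=((box@T[:3,:3].T)+T[:3,3])[:,2].min()
      if lz<.045:continue
      qp=ik(T)
      b=min(st,key=lambda e:dt(qp,e[2])+e[3])
      out.append((tg+dt(qg,qp)+dt(qp,b[2])+b[3],pit,up,a,a2,p2,ro,round(tip),b[0],b[1],round(lz,3),round(tg,2),round(dt(qg,qp),2),round(dt(qp,b[2]),2),qg.round(2),qp.round(2),b[2].round(2)))
out.sort(key=lambda o:o[0])
for o in out[:120:12]:print(*o[:14]);print("   ",*o[14:])
```

```text
3.0328433046759975 50 1 105 -140 15 -180 115 90 1 0.055 0.74 1.1 1.1
    [ 0.09  0.84  1.81  0.95  0.9  -0.93] [-0.17  1.2   1.24 -0.85  1.78  1.04] [-0.45  0.8   1.72  0.71  1.09 -0.94]
3.157823630033302 45 1 120 -160 15 -180 120 90 1 0.056 0.79 1.13 1.13
    [ 0.09  0.92  1.65  0.79  1.13 -0.99] [-0.27  1.28  0.99 -0.67  2.02  1.06] [-0.48  0.83  1.7   0.75  1.16 -0.99]
3.231193226798087 50 1 150 -160 15 -180 115 90 1 0.055 0.85 1.18 1.1
    [ 0.21  0.97  1.4   0.46  1.35 -1.07] [-0.27  1.29  0.99 -0.67  2.02  1.06] [-0.45  0.8   1.72  0.71  1.09 -0.94]
3.2907461558137028 40 1 120 -120 15 -180 125 90 1 0.058 0.81 1.19 1.18
    [ 0.06  0.96  1.62  0.83  1.2  -1.03] [-0.09  1.12  1.51 -1.07  1.54  1.11] [-0.5   0.88  1.68  0.79  1.23 -1.03]
3.3510970796700663 50 -1 -90 120 15 -180 115 -90 -1 0.055 0.8 1.27 1.16
    [ 0.72  0.97  1.42 -0.52  1.3   1.01] [-0.72  1.36  0.79  0.41  2.25 -1.22] [ 0.26  0.78  1.78 -0.83  1.    0.88]
3.3972739817093007 45 1 150 -180 15 -180 120 90 1 0.056 0.85 1.25 1.19
    [ 0.19  1.02  1.35  0.49  1.44 -1.09] [-0.38  1.36  0.77 -0.47  2.24  1.16] [-0.48  0.83  1.7   0.75  1.16 -0.99]
3.446057776340565 45 -1 -105 100 15 -180 120 -105 -1 0.056 0.86 1.34 1.14
    [ 0.68  1.06  1.24 -0.43  1.52  1.12] [-0.83  1.28  1.    0.62  2.04 -1.1 ] [ 0.26  0.87  1.61 -0.71  1.23  0.97]
3.4684309314277058 50 1 150 -100 15 -180 115 90 1 0.055 0.85 1.3 1.22
    [ 0.21  0.97  1.4   0.46  1.35 -1.07] [-0.05  1.06  1.79 -1.37  1.36  1.27] [-0.45  0.8   1.72  0.71  1.09 -0.94]
3.505347083683251 50 1 -180 -160 15 -180 115 90 1 0.055 0.99 1.31 1.1
    [ 0.34  1.05  1.2   0.21  1.56 -1.31] [-0.27  1.29  0.99 -0.67  2.02  1.06] [-0.45  0.8   1.72  0.71  1.09 -0.94]
3.519178518479891 45 1 120 0 15 -180 120 90 1 0.056 0.79 1.31 1.31
    [ 0.09  0.92  1.65  0.79  1.13 -0.99] [-1.    1.08  2.29  2.18  1.43  1.38] [-0.48  0.83  1.7   0.75  1.16 -0.99]
```

```bash
cat >> kin.py <<'E'
D=np.radians
def plan(T1,N,T0=None):
    from scipy.linalg import logm,expm
    T0=cur() if T0 is None else T0
    d=expm(np.real(logm(np.linalg.inv(T0)@T1))/N);T=T0;q=ik(T);m=0;zs=[];bad=0
    v=np.array([1.89,1.89,2.39,3.01,3.01,3.01])*.7/12
    for i in range(N):
        T=T@d;n=ik(T);m=max(m,(abs(n-q)/v).max());q=n;zs.append(T[2,3]);bad+=not ok(T,0)
    print("q end",q.round(2),"speed ratio",round(m,2),"zmin",round(min(zs),3),"bad",bad)
    row(T0,T1,N)
E
python3 - <<'E'
from kin import *
for N in(12,16,20):plan(gp([.5595,.306,.045],D(105),50,1,.10),N)
E
```

```text
q end [-0.01  0.72  1.78  0.8   1.04 -0.83] speed ratio 2.1 zmin 0.107 bad 0
12 rows of [ 0.858,-1.434, 1.588, 0.082, 0.005,-0.123] mid [0.632 0.141 0.146] max 1.59 0.123
q end [-0.01  0.72  1.78  0.8   1.04 -0.83] speed ratio 1.71 zmin 0.107 bad 0
16 rows of [ 0.659,-1.054, 1.203, 0.061, 0.003,-0.092] mid [0.632 0.141 0.146] max 1.2 0.092
q end [-0.01  0.72  1.78  0.8   1.04 -0.83] speed ratio 1.44 zmin 0.107 bad 0
20 rows of [ 0.535,-0.832, 0.967, 0.049, 0.003,-0.074] mid [0.632 0.141 0.146] max 0.97 0.074
```

Emit:
play_rows([
  [0.27, -0.42, 0.48, 0.025, 0.001, -0.037, 0],
  [0.27, -0.42, 0.48, 0.025, 0.001, -0.037, 0],
  [0.27, -0.42, 0.48, 0.025, 0.001, -0.037, 0],
  [0.27, -0.42, 0.48, 0.025, 0.001, -0.037, 0],
  [0.53, -0.83, 0.97, 0.049, 0.003, -0.074, 0],
  [0.53, -0.83, 0.97, 0.049, 0.003, -0.074, 0],
  [0.53, -0.83, 0.97, 0.049, 0.003, -0.074, 0],
  [0.53, -0.83, 0.97, 0.049, 0.003, -0.074, 0],
  [0.53, -0.83, 0.97, 0.049, 0.003, -0.074, 0],
  [0.53, -0.83, 0.97, 0.049, 0.003, -0.074, 0],
])

```text
time: 3.48
ee_pos: [0.6313, 0.114, 0.1549]
eef_rot: [0.886, 0.348, 0.266, -0.15]
wrist_force: [0.2, -0.2, 1.0]
opening: 0.0857
grasp_force: 0.0
```

Emit:
play_rows([
  [0.53, -0.83, 0.97, 0.049, 0.003, -0.074, 0],
  [0.53, -0.83, 0.97, 0.049, 0.003, -0.074, 0],
  [0.53, -0.83, 0.97, 0.049, 0.003, -0.074, 0],
  [0.53, -0.83, 0.97, 0.049, 0.003, -0.074, 0],
  [0.53, -0.83, 0.97, 0.049, 0.003, -0.074, 0],
  [0.53, -0.83, 0.97, 0.049, 0.003, -0.074, 0],
  [0.53, -0.83, 0.97, 0.049, 0.003, -0.074, 0],
  [0.53, -0.83, 0.97, 0.049, 0.003, -0.074, 0],
  [0.53, -0.83, 0.97, 0.049, 0.003, -0.074, 0],
  [0.53, -0.83, 0.97, 0.049, 0.003, -0.074, 0],
])

```text
time: 4.32
ee_pos: [0.5929, 0.2366, 0.115]
eef_rot: [0.636, 0.693, 0.224, -0.255]
wrist_force: [-0.5, 0.2, -0.7]
opening: 0.0857
grasp_force: 0.0
```

Run:
```python
from kin import *
st()
i,P,T,f,d=grab("wrist");save("w1.png",i,1.2)
Q=P.reshape(-1,3);Q=Q[np.isfinite(Q).all(1)];Q=Q[np.hypot(Q[:,0]-.5595,Q[:,1]-.306)<.06]
for a,b in((.02,.054),(.0555,.062)):
    q=Q[(Q[:,2]>a)&(Q[:,2]<b)];c,r=cv2.minEnclosingCircle(q[:,:2].astype(np.float32));print(a,len(q),np.round([*c,r],4),q.min(0).round(4),q.max(0).round(4))
plan(gp([.5595,.306,.045],D(105),50,1,.10),10)
```

```text
4.3167 q [-0.048  0.689  1.817  0.866  0.976 -0.761] p [0.5929 0.2366 0.115 ] F [-0.5  0.2 -0.7] open 0.0857 g 0.0
0.02 3252 [0.561  0.3046 0.0281] [0.5345 0.2784 0.0202] [0.5883 0.3314 0.054 ]
0.0555 636 [0.5602 0.307  0.0277] [0.533  0.2796 0.0555] [0.5875 0.334  0.0596]
q end [-0.01  0.72  1.78  0.8   1.04 -0.83] speed ratio 0.04 zmin 0.107 bad 0
10 rows of [ 0.11 ,-0.155, 0.186, 0.009, 0.   ,-0.014] mid [0.583 0.247 0.111] max 0.19 0.014
```

View pics/w1.png

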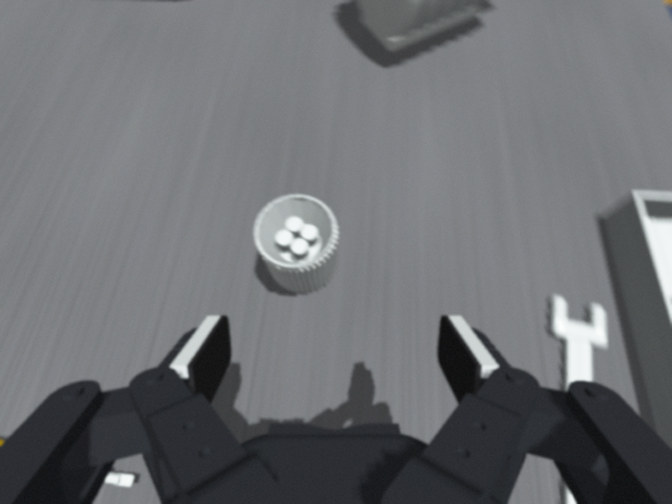

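The wrist view shows the drum at (296,243) with four rollers inside and the fingers clear on both sides. I take its centre as (0.5603, 0.306). Next I plan the last alignment and the straight approach.

Run:
```python
from kin import *
g=[.5603,.306,.040];A=gp(g,D(105),50,1,.08);plan(A,5);plan(gp(g,D(105),50,1,0),6,A)
```

```text
q end [ 0.01  0.75  1.79  0.83  1.   -0.86] speed ratio 0.11 zmin 0.087 bad 0
5 rows of [ 0.153,-0.319, 0.844, 0.019, 0.001,-0.027] mid [0.584 0.25  0.103] max 0.84 0.027
q end [ 0.09  0.84  1.81  0.95  0.9  -0.93] speed ratio 0.14 zmin 0.026 bad 0
6 rows of [-0.   ,-0.   , 1.333, 0.   , 0.   ,-0.   ] mid [0.564 0.293 0.056] max 1.33 0.0
```

Emit:
play_rows([
  [0.153, -0.32, 0.844, 0.019, 0.001, -0.027, 0],
  [0.153, -0.32, 0.844, 0.019, 0.001, -0.027, 0],
  [0.153, -0.32, 0.844, 0.019, 0.001, -0.027, 0],
  [0.153, -0.32, 0.844, 0.019, 0.001, -0.027, 0],
  [0.153, -0.32, 0.844, 0.019, 0.001, -0.027, 0],
  [0, 0, 1, 0, 0, 0, 0],
  [0, 0, 1, 0, 0, 0, 0],
  [0, 0, 1, 0, 0, 0, 0],
])

```text
time: 5.03
ee_pos: [0.5671, 0.2857, 0.0643]
eef_rot: [0.577, 0.742, 0.21, -0.271]
wrist_force: [0.5, 0.6, -0.4]
opening: 0.0854
grasp_force: 0.0
```

Run:
```python
from kin import *
st();plan(gp([.5603,.306,.040],D(105),50,1,0),5)
```

```text
5.0333 q [ 0.038  0.778  1.802  0.877  0.957 -0.879] p [0.5671 0.2857 0.0643] F [ 0.5  0.6 -0.4] open 0.0854 g 0.0
q end [ 0.09  0.84  1.81  0.95  0.9  -0.93] speed ratio 0.11 zmin 0.026 bad 0
5 rows of [ 1.500e-02,-3.000e-02, 1.021e+00, 1.000e-03,-0.000e+00,-2.000e-03] mid [0.563 0.298 0.049] max 1.02 0.002
```

Emit:
play_rows([
  [0.015, -0.03, 1.02, 0.001, 0, -0.002, 0],
  [0.015, -0.03, 1.02, 0.001, 0, -0.002, 0],
  [0.015, -0.03, 1.02, 0.001, 0, -0.002, 0],
  [0.015, -0.03, 1.02, 0.001, 0, -0.002, 0],
  [0.015, -0.03, 1.02, 0.001, 0, -0.002, 0],
  [0, 0, 0, 0, 0, 0, 0],
])

```text
time: 5.53
ee_pos: [0.5561, 0.3181, 0.025]
eef_rot: [0.572, 0.745, 0.208, -0.272]
wrist_force: [-0.9, 0.3, -0.5]
opening: 0.0853
grasp_force: 0.0
```

Emit:
play_rows([
  [0, 0, 0, 0, 0, 0, 1],
  [0, 0, 0, 0, 0, 0, 1],
  [0, 0, 0, 0, 0, 0, 1],
  [0, 0, 0, 0, 0, 0, 1],
  [0, 0, 0, 0, 0, 0, 1],
  [0, 0, 0, 0, 0, 0, 1],
  [0, 0, 0, 0, 0, 0, 1],
  [0, 0, 0, 0, 0, 0, 1],
])

```text
time: 6.2
ee_pos: [0.558, 0.3168, 0.0273]
eef_rot: [0.572, 0.745, 0.21, -0.271]
wrist_force: [-0.2, -2.9, 7.3]
opening: 0.0544
grasp_force: 64.2
```

Run:
```python
from kin import *
st();np.save("grip.npy",cur());T0=cur()
U=T0.copy();U[2,3]+=.10;plan(U,6)
# over tray, upright, az as grasp etc
for az in (105,150,180,-160):
  W=gp([.563,-.30,.16],D(az),50);plan(W,30,U)
```

```text
6.2 q [ 0.089  0.833  1.814  0.945  0.899 -0.934] p [0.558  0.3168 0.0273] F [-0.2 -2.9  7.3] open 0.0544 g 64.2
q end [ 0.09  0.68  1.8   0.85  1.01 -0.77] speed ratio 0.24 zmin 0.044 bad 0
6 rows of [ 1.073, 0.004,-1.276, 0.   ,-0.   ,-0.   ] mid [0.558 0.317 0.077] max 1.28 0.0
q end [-0.73  0.87  1.29  0.36  1.6  -1.1 ] speed ratio 0.3 zmin 0.128 bad 0
30 rows of [-1.454,-0.515,-1.302, 0.   ,-0.   , 0.   ] mid [0.559 0.014 0.136] max 1.45 0.0
q end [-0.53  0.95  1.1  -0.01  1.79 -1.58] speed ratio 0.4 zmin 0.128 bad 0
30 rows of [-1.234,-1.264,-1.118, 0.017,-0.   ,-0.02 ] mid [0.494 0.012 0.136] max 1.26 0.02
q end [-0.4   0.92  1.17 -0.25  1.7  -1.92] speed ratio 0.35 zmin 0.128 bad 0
30 rows of [-1.005,-1.739,-0.926, 0.028, 0.   ,-0.033] mid [0.45  0.01  0.136] max 1.74 0.033
q end [-0.32  0.87  1.29 -0.41  1.57 -2.11] speed ratio 0.29 zmin 0.128 bad 0
30 rows of [-0.811,-2.045,-0.764, 0.036, 0.   ,-0.042] mid [0.418 0.008 0.136] max 2.04 0.042
```

Emit:
play_rows([
  [0.5, 0, -0.6, 0, 0, 0, 1],
  [1.07, 0, -1.28, 0, 0, 0, 1],
  [1.07, 0, -1.28, 0, 0, 0, 1],
  [1.07, 0, -1.28, 0, 0, 0, 1],
  [1.07, 0, -1.28, 0, 0, 0, 1],
  [1.07, 0, -1.28, 0, 0, 0, 1],
  [0.5, 0, -0.6, 0, 0, 0, 1],
  [0, 0, 0, 0, 0, 0, 1],
])

```text
time: 6.87
ee_pos: [0.5583, 0.3166, 0.1275]
eef_rot: [0.572, 0.746, 0.21, -0.27]
wrist_force: [1.3, -0.3, -4.2]
opening: 0.0546
grasp_force: 64.4
```

Run:
```python
from kin import *
s=st();i,P,T,f,d=grab("wrist");save("w2.png",i[130:],1.2)
# drum pose in tool frame: visible points near the grasp
Q=P.reshape(-1,3);Q=Q[np.isfinite(Q).all(1)]
C=cur();t=(Q-C[:3,3])@C[:3,:3];m=(abs(t[:,1])<.034)&(t[:,2]>-.075)&(Q[:,2]>.05)&(np.hypot(*(Q[:,:2]-[.5603,.306]).T)<.05)
Q=Q[m];print(len(Q),np.percentile(Q[:,2],[1,50,95,99,100]))
top=Q[Q[:,2]>np.percentile(Q[:,2],99)-.012]
c,r=cv2.minEnclosingCircle(top[:,:2].astype(np.float32));print(c,r)
plan(gp([.563,-.30,.16],D(105),50),20)
```

```text
6.8667 q [ 0.089  0.679  1.797  0.85   1.005 -0.771] p [0.5583 0.3166 0.1275] F [ 1.3 -0.3 -4.2] open 0.0546 g 64.4
17689 [0.13565719 0.15166088 0.19119998 0.19413977 0.19532498]
(0.5657604932785034, 0.2865985631942749) 0.03395649790763855
q end [-0.73  0.87  1.29  0.36  1.6  -1.1 ] speed ratio 0.44 zmin 0.127 bad 0
20 rows of [-2.177,-0.771,-1.956, 0.   ,-0.   , 0.   ] mid [0.559 0.014 0.136] max 2.18 0.0
```

View pics/w2.png

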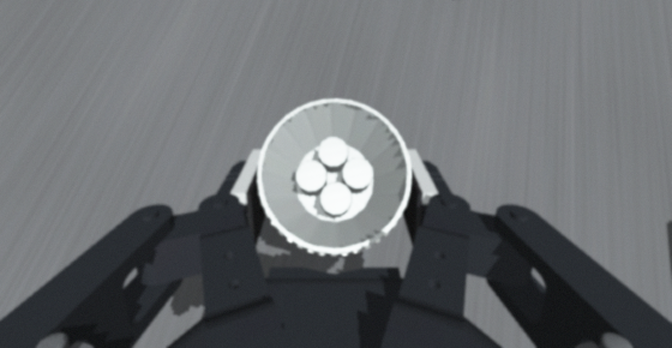

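Drum gripped upright, mouth at (335,175) in the crop with all four rollers in it. Moving over the tray.

Emit:
play_rows([
  [-1, -0.35, -0.9, 0, 0, 0, 1],
  [-2.18, -0.77, -1.96, 0, 0, 0, 1],
  [-2.18, -0.77, -1.96, 0, 0, 0, 1],
  [-2.18, -0.77, -1.96, 0, 0, 0, 1],
  [-2.18, -0.77, -1.96, 0, 0, 0, 1],
  [-2.18, -0.77, -1.96, 0, 0, 0, 1],
  [-2.18, -0.77, -1.96, 0, 0, 0, 1],
  [-2.18, -0.77, -1.96, 0, 0, 0, 1],
  [-2.18, -0.77, -1.96, 0, 0, 0, 1],
  [-2.18, -0.77, -1.96, 0, 0, 0, 1],
])

```text
time: 7.75
ee_pos: [0.5577, 0.0282, 0.1337]
eef_rot: [0.572, 0.745, 0.209, -0.272]
wrist_force: [0.6, -0.6, -4.6]
opening: 0.0543
grasp_force: 64.8
```

Emit:
play_rows([
  [-2.18, -0.77, -1.96, 0, 0, 0, 1],
  [-2.18, -0.77, -1.96, 0, 0, 0, 1],
  [-2.18, -0.77, -1.96, 0, 0, 0, 1],
  [-2.18, -0.77, -1.96, 0, 0, 0, 1],
  [-2.18, -0.77, -1.96, 0, 0, 0, 1],
  [-2.18, -0.77, -1.96, 0, 0, 0, 1],
  [-2.18, -0.77, -1.96, 0, 0, 0, 1],
  [-2.18, -0.77, -1.96, 0, 0, 0, 1],
  [-2.18, -0.77, -1.96, 0, 0, 0, 1],
  [-1, -0.35, -0.9, 0, 0, 0, 1],
  [0, 0, 0, 0, 0, 0, 1],
])

```text
invalid input
```

Emit:
play_rows([
  [-1, -0.35, -0.9, 0, 0, 0, 1],
])

```text
time: 7.83
ee_pos: [0.5584, 0.0124, 0.134]
eef_rot: [0.573, 0.745, 0.209, -0.271]
wrist_force: [0.9, 0.4, -4.5]
opening: 0.0543
grasp_force: 64.8
```

Run:
```python
from kin import *
st()
T0=np.load("grip.npy")  # drum centre (.5603,.306) at grip
rim=np.linalg.inv(T0)@[.5603,.306,.058,1];print("rim in tool",rim.round(4))
d=np.load("pics/scene.npz");P=d["P"].reshape(-1,3);P=P[np.isfinite(P).all(1)];m=(P[:,2]>.022)&(P[:,2]<.032)&(abs(P[:,0]-.56)<.11)&(P[:,1]<-.2)&(P[:,1]>-.42)
print(cv2.minAreaRect(P[m][:,:2].astype(np.float32)))
def pr(az,pit,roll,c):
    T=pose([0,0,0],az,pit,1,roll);T[:3,3]=np.array(c)-T[:3,:3]@rim[:3];return T
ax=T0[:3,:3].T@[0,0,1]
for az,pit,ro in((-140,15,-180),(-160,15,-180),(180,15,-180),(-140,15,180),(105,15,180),(105,15,-170),(150,15,-180)):
    E_=pr(D(az),pit,ro,[.545,-.322,.085]);print(az,pit,ro,"mouth dir",(E_[:3,:3]@ax).round(2));plan(E_,40)
```

```text
7.8333 q [-0.386  0.702  1.714  0.573  1.248 -0.978] p [0.5584 0.0124 0.134 ] F [ 0.9  0.4 -4.5] open 0.0543 g 64.8
rim in tool [ 1.14e-02 -5.00e-04 -3.06e-02  1.00e+00]
((0.5659969449043274, -0.3046071529388428), (0.16251586377620697, 0.14114874601364136), 6.946885108947754)
-140 15 -180 mouth dir [ 0.7   0.58 -0.42]
q end [-0.18  1.17  1.3  -0.86  1.76  1.06] speed ratio 0.39 zmin 0.007 bad 0
40 rows of [-1.018, 0.21 , 0.385, 0.01 ,-0.044, 0.032] mid [ 0.579 -0.156  0.009] max 1.02 0.044
-160 15 -180 mouth dir [ 0.85  0.31 -0.42]
q end [-0.28  1.25  1.05 -0.67  1.99  1.07] speed ratio 0.4 zmin 0.01 bad 0
40 rows of [-0.995, 0.346, 0.315, 0.013,-0.039, 0.041] mid [ 0.588 -0.154  0.012] max 0.99 0.041
180 15 -180 mouth dir [ 0.91 -0.   -0.42]
q end [-0.39  1.33  0.84 -0.47  2.21  1.17] speed ratio 0.43 zmin 0.014 bad 0
40 rows of [-0.951, 0.471, 0.216, 0.016,-0.034, 0.049] mid [ 0.598 -0.151  0.018] max 0.95 0.049
-140 15 180 mouth dir [ 0.7   0.58 -0.42]
q end [-0.18  1.17  1.3  -0.86  1.76  1.06] speed ratio 0.39 zmin 0.007 bad 0
40 rows of [-1.018, 0.21 , 0.385, 0.01 ,-0.044, 0.032] mid [ 0.579 -0.156  0.009] max 1.02 0.044
105 15 180 mouth dir [ 0.23 -0.88 -0.42]
q end [-0.83  1.28  0.98  0.54  2.09  2.  ] speed ratio 0.56 zmin 0.053 bad 0
40 rows of [-0.564, 0.742,-0.392, 0.024,-0.   , 0.075] mid [ 0.647 -0.14   0.069] max 0.74 0.075
105 15 -170 mouth dir [ 0.12 -0.9  -0.41]
q end [-0.82  1.28  0.98  0.55  2.09  2.18] speed ratio 35.39 zmin 0.088 bad 7
40 rows of [ 0.115,-0.747,-0.621,-0.022, 0.002,-0.071] mid [ 0.456 -0.139  0.152] max 0.75 0.071
150 15 -180 mouth dir [ 0.78 -0.45 -0.42]
q end [-0.56  1.38  0.7  -0.05  2.37  1.52] speed ratio 0.5 zmin 0.026 bad 0
40 rows of [-0.842, 0.627, 0.015, 0.019,-0.023, 0.061] mid [ 0.616 -0.146  0.032] max 0.84 0.061
```

```bash
cat >> kin.py <<'E'
rim=np.array([.0114,-.0005,-.0306])
def pr(az,pit,roll,c):
    T=pose([0,0,0],D(az),pit,1,roll);T[:3,3]=np.array(c)-T[:3,:3]@rim;return T
E
python3 - <<'E'
from kin import *
C=cur();A=C.copy();A[:3,3]=np.array([.55,-.318,.15])-C[:3,:3]@rim;plan(A,14)
for az in(-140,-160,180):
    for z in (.11,.09):plan(pr(az,15,-180,[.548,-.32,z]),20,A)
E
```

```text
q end [-0.76  0.9   1.29  0.34  1.57 -1.13] speed ratio 0.31 zmin 0.119 bad 0
14 rows of [-1.743,-0.659,-1.327,-0.   , 0.   ,-0.   ] mid [ 0.553 -0.147  0.127] max 1.74 0.0
q end [-0.18  1.14  1.3  -0.86  1.78  1.04] speed ratio 0.8 zmin 0.104 bad 0
20 rows of [-0.222,-0.059, 0.112, 0.02 ,-0.088, 0.063] mid [ 0.539 -0.325  0.105] max 0.22 0.088
q end [-0.18  1.16  1.29 -0.86  1.77  1.05] speed ratio 0.81 zmin 0.09 bad 0
20 rows of [-0.194,-0.014, 0.221, 0.02 ,-0.088, 0.063] mid [ 0.541 -0.319  0.095] max 0.22 0.088
q end [-0.27  1.22  1.05 -0.68  2.02  1.05] speed ratio 0.77 zmin 0.105 bad 0
20 rows of [-0.199,-0.068, 0.115, 0.026,-0.079, 0.082] mid [ 0.537 -0.322  0.105] max 0.2 0.082
q end [-0.27  1.25  1.04 -0.67  2.    1.07] speed ratio 0.78 zmin 0.091 bad 0
20 rows of [-0.173,-0.009, 0.22 , 0.026,-0.079, 0.082] mid [ 0.539 -0.316  0.095] max 0.22 0.082
q end [-0.38  1.3   0.85 -0.48  2.23  1.16] speed ratio 0.78 zmin 0.106 bad 0
20 rows of [-0.168,-0.073, 0.118, 0.031,-0.067, 0.099] mid [ 0.535 -0.318  0.107] max 0.17 0.099
q end [-0.38  1.32  0.84 -0.47  2.22  1.17] speed ratio 0.79 zmin 0.092 bad 0
20 rows of [-0.145,-0.   , 0.217, 0.031,-0.067, 0.099] mid [ 0.539 -0.312  0.097] max 0.22 0.099
```

Emit:
play_rows([
  [-1.74, -0.66, -1.33, 0, 0, 0, 1],
  [-1.74, -0.66, -1.33, 0, 0, 0, 1],
  [-1.74, -0.66, -1.33, 0, 0, 0, 1],
  [-1.74, -0.66, -1.33, 0, 0, 0, 1],
  [-1.74, -0.66, -1.33, 0, 0, 0, 1],
  [-1.74, -0.66, -1.33, 0, 0, 0, 1],
  [-1.74, -0.66, -1.33, 0, 0, 0, 1],
  [-1.74, -0.66, -1.33, 0, 0, 0, 1],
  [-1.74, -0.66, -1.33, 0, 0, 0, 1],
  [-1.74, -0.66, -1.33, 0, 0, 0, 1],
])

```text
time: 8.67
ee_pos: [0.5506, -0.2132, 0.1237]
eef_rot: [0.572, 0.745, 0.209, -0.272]
wrist_force: [0.4, 0.0, -5.1]
opening: 0.0545
grasp_force: 64.8
```

Emit:
play_rows([
  [-1.74, -0.66, -1.33, 0, 0, 0, 1],
  [-1.74, -0.66, -1.33, 0, 0, 0, 1],
  [-1.74, -0.66, -1.33, 0, 0, 0, 1],
  [-1.74, -0.66, -1.33, 0, 0, 0, 1],
  [0, 0, 0, 0, 0, 0, 1],
])

```text
time: 9.08
ee_pos: [0.5474, -0.3075, 0.1189]
eef_rot: [0.573, 0.745, 0.209, -0.271]
wrist_force: [-0.3, 0.8, -3.9]
opening: 0.0546
grasp_force: 64.8
```

Run:
```python
from kin import *
st();print((cur()@np.r_[rim,1]).round(4));plan(pr(-160,15,-180,[.548,-.32,.09]),30)
```

```text
9.0833 q [-0.762  0.901  1.288  0.344  1.573 -1.131] p [ 0.5474 -0.3075  0.1189] F [-0.3  0.8 -3.9] open 0.0546 g 64.8
[ 0.5497 -0.3182  0.1497  1.    ]
q end [-0.27  1.25  1.04 -0.67  2.    1.07] speed ratio 0.52 zmin 0.091 bad 0
30 rows of [-0.112,-0.004, 0.147, 0.017,-0.053, 0.054] mid [ 0.539 -0.316  0.095] max 0.15 0.054
```

Emit:
play_rows([
  [-0.112, -0.004, 0.147, 0.0173, -0.0527, 0.0545, 1],
  [-0.112, -0.004, 0.147, 0.0173, -0.0527, 0.0545, 1],
  [-0.112, -0.004, 0.147, 0.0173, -0.0527, 0.0545, 1],
  [-0.112, -0.004, 0.147, 0.0173, -0.0527, 0.0545, 1],
  [-0.112, -0.004, 0.147, 0.0173, -0.0527, 0.0545, 1],
  [-0.112, -0.004, 0.147, 0.0173, -0.0527, 0.0545, 1],
  [-0.112, -0.004, 0.147, 0.0173, -0.0527, 0.0545, 1],
  [-0.112, -0.004, 0.147, 0.0173, -0.0527, 0.0545, 1],
  [-0.112, -0.004, 0.147, 0.0173, -0.0527, 0.0545, 1],
  [-0.112, -0.004, 0.147, 0.0173, -0.0527, 0.0545, 1],
])

```text
time: 9.92
ee_pos: [0.5441, -0.307, 0.1027]
eef_rot: [0.759, 0.624, -0.09, -0.163]
wrist_force: [0.2, 0.4, -4.3]
opening: 0.0541
grasp_force: 64.7
```

Emit:
play_rows([
  [-0.112, -0.004, 0.147, 0.0173, -0.0527, 0.0545, 1],
  [-0.112, -0.004, 0.147, 0.0173, -0.0527, 0.0545, 1],
  [-0.112, -0.004, 0.147, 0.0173, -0.0527, 0.0545, 1],
  [-0.112, -0.004, 0.147, 0.0173, -0.0527, 0.0545, 1],
  [-0.112, -0.004, 0.147, 0.0173, -0.0527, 0.0545, 1],
  [-0.112, -0.004, 0.147, 0.0173, -0.0527, 0.0545, 1],
  [-0.112, -0.004, 0.147, 0.0173, -0.0527, 0.0545, 1],
  [-0.112, -0.004, 0.147, 0.0173, -0.0527, 0.0545, 1],
  [-0.112, -0.004, 0.147, 0.0173, -0.0527, 0.0545, 1],
  [-0.112, -0.004, 0.147, 0.0173, -0.0527, 0.0545, 1],
])

```text
time: 10.75
ee_pos: [0.5335, -0.3176, 0.0926]
eef_rot: [0.831, 0.411, -0.374, -0.031]
wrist_force: [0.5, 0.9, -4.6]
opening: 0.0541
grasp_force: 64.8
```

Emit:
play_rows([
  [-0.112, -0.004, 0.147, 0.0173, -0.0527, 0.0545, 1],
  [-0.112, -0.004, 0.147, 0.0173, -0.0527, 0.0545, 1],
  [-0.112, -0.004, 0.147, 0.0173, -0.0527, 0.0545, 1],
  [-0.112, -0.004, 0.147, 0.0173, -0.0527, 0.0545, 1],
  [-0.112, -0.004, 0.147, 0.0173, -0.0527, 0.0545, 1],
  [-0.112, -0.004, 0.147, 0.0173, -0.0527, 0.0545, 1],
  [-0.112, -0.004, 0.147, 0.0173, -0.0527, 0.0545, 1],
  [-0.112, -0.004, 0.147, 0.0173, -0.0527, 0.0545, 1],
  [-0.112, -0.004, 0.147, 0.0173, -0.0527, 0.0545, 1],
  [-0.112, -0.004, 0.147, 0.0173, -0.0527, 0.0545, 1],
])

```text
time: 11.58
ee_pos: [0.518, -0.327, 0.0937]
eef_rot: [0.779, 0.136, -0.603, 0.106]
wrist_force: [0.2, 0.2, -4.4]
opening: 0.0542
grasp_force: 65.0
```

Emit:
play_rows([
  [0, 0, 0, 0, 0, 0, 1],
  [0, 0, 0, 0, 0, 0, 1],
  [0, 0, 0, 0, 0, 0, 1],
  [0, 0, 0, 0, 0, 0, 1],
  [0, 0, 0, 0, 0, 0, 1],
  [0, 0, 0, 0, 0, 0, 1],
])

```text
time: 12.08
ee_pos: [0.5189, -0.3276, 0.0958]
eef_rot: [0.781, 0.137, -0.601, 0.106]
wrist_force: [-0.9, 0.8, -2.8]
opening: 0.0541
grasp_force: 65.0
```

Run:
```python
from kin import *
st()
a=grab("scene")[0];b=grab("side")[0]
A=cv2.resize(a[210:360,110:300],(560,442),interpolation=cv2.INTER_CUBIC);save("pour.png",A)
np.save("pics/b.npy",b)
save("pourb.png",cv2.resize(b[80:230,230:420],(560,442),interpolation=cv2.INTER_CUBIC))
```

```text
12.0833 q [-0.269  1.247  1.04  -0.667  2.012  1.068] p [ 0.5189 -0.3276  0.0958] F [-0.9  0.8 -2.8] open 0.0541 g 65.0
```

View pics/pour.png

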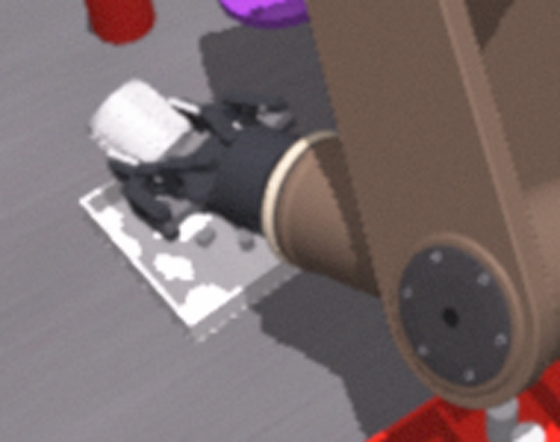

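Two rollers show in the tray at (205,235) and (247,240); the arm hides the rest. The wrist camera looks into the pocket, so I check there.

Run:
```python
from kin import *
i=grab("wrist")[0];save("w3.png",i,1.2)
```

```text
(no output)
```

View pics/w3.png

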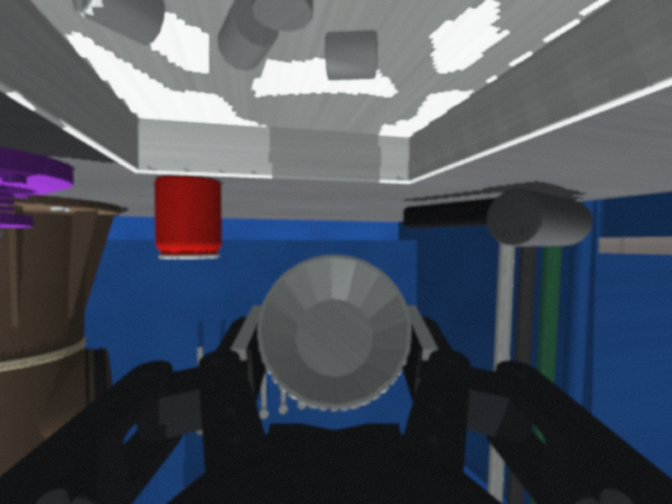

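The pocket (334,332) is empty and all four rollers lie in the tray at the top, at (120,15), (248,30), (283,5) and (350,55). Next I measure how the drum sits in the hand and plan the return to the stand.

Run:
```python
from kin import *
s=st()
T0=np.load("grip.npy");H=np.eye(4);H[:3,3]=[.5603,.306,0];Dg=np.linalg.inv(T0)@H  # drum in tool
i,P,T,f,d=grab("wrist");C=cur()@Dg
q=(P.reshape(-1,3)-C[:3,3])@C[:3,:3];q=q[np.isfinite(q).all(1)];r=np.hypot(q[:,0],q[:,1])
fl=q[(r<.012)&(abs(q[:,2]-.036)<.008)];print("floor n",len(fl));A=np.c_[fl[:,:2],np.ones(len(fl))];c=np.linalg.lstsq(A,fl[:,2],rcond=None)[0];print("floor plane slope deg",np.degrees(c[:2]).round(2),"z",c[2].round(4))
# outer silhouette of rim
t=q[(r<.034)&(q[:,2]>.053)&(q[:,2]<.065)];cc,rr=cv2.minEnclosingCircle(t[:,:2].astype(np.float32));print(len(t),np.round(cc,4),round(rr,4))
fr=q[(r<.022)&(r>.017)&(q[:,2]>.03)&(q[:,2]<.058)]
g=least_squares(lambda x:(np.hypot(fr[:,0]-x[0],fr[:,1]-x[1])-(x[2]+(fr[:,2]-.036)*10.5/22))*1e3,[0,0,.0155],loss='soft_l1');print("cone centre",g.x.round(4))
np.save("Dg.npy",Dg)
L=cur();L[2,3]+=.07;plan(L,5)
def over(az,h,pitT=T0):
    Tz=np.eye(4);Tz[:3,:3]=E('z',az-105,degrees=True).as_matrix();Tz[:3,3]=[.608,-.03,h];return Tz@np.linalg.inv(np.eye(4))@np.linalg.inv(Dg) 
def over(az,h):
    # drum pose with gripper yawed so tool azimuth = az
    a0=np.degrees(np.arctan2(T0[1,2],T0[0,2]));Z=np.eye(4);Z[:3,:3]=E('z',az-a0,degrees=True).as_matrix();Z[:3,3]=[.608,-.03,h];return Z@np.linalg.inv(Dg)
for az in(90,100,105):print(over(az,.11)[:3,3]);plan(over(az,.12),30,L)
```

```text
12.2333 q [-0.269  1.248  1.04  -0.667  2.012  1.069] p [ 0.5187 -0.3275  0.0954] F [ 0.2 -0.5 -4.5] open 0.0542 g 65.0
floor n 1894
floor plane slope deg [-0.06  0.11] z 0.0351
4655 [ 0.0012 -0.0022] 0.0336
cone centre [0.0006 0.0023 0.016 ]
q end [-0.27  1.16  1.07 -0.69  2.06  1.02] speed ratio 0.17 zmin 0.109 bad 0
5 rows of [-1.354, 0.002,-0.357, 0.   ,-0.   , 0.   ] mid [ 0.519 -0.328  0.123] max 1.35 0.0
[ 0.60855266 -0.0190004   0.1372816 ]
q end [-0.45  0.69  1.7   0.67  1.19 -0.85] speed ratio 0.52 zmin 0.067 bad 0
30 rows of [ 1.237,-0.343,-0.261,-0.014, 0.057,-0.045] mid [ 0.594 -0.187  0.067] max 1.24 0.057
[ 0.6066342  -0.01907154  0.1372816 ]
q end [-0.42  0.73  1.61  0.59  1.3  -0.9 ] speed ratio 0.49 zmin 0.063 bad 0
30 rows of [ 1.277,-0.259,-0.287,-0.016, 0.054,-0.052] mid [ 0.598 -0.189  0.063] max 1.28 0.054
[ 0.60568692 -0.01923216  0.1372816 ]
q end [-0.4   0.75  1.56  0.55  1.35 -0.93] speed ratio 0.48 zmin 0.061 bad 0
30 rows of [ 1.293,-0.217,-0.302,-0.017, 0.053,-0.055] mid [ 0.6   -0.19   0.061] max 1.29 0.055
```

```bash
cat >> kin.py <<'E'
T0=np.load("grip.npy");Dg=np.load("Dg.npy").copy()
Dg[:3,3]=Dg[:3,:3]@[.0006,.0023,0]+Dg[:3,3]   # wrist-camera measured axis
def over(az,h,xy):
    a0=np.degrees(np.arctan2(T0[1,2],T0[0,2]));Z=np.eye(4);Z[:3,:3]=E('z',az-a0,degrees=True).as_matrix();Z[:3,3]=[*xy,h];return Z@np.linalg.inv(Dg)
def drum(): 
    C=cur()@Dg;print("drum",C[:3,3].round(4),"tilt deg",np.degrees(np.arccos(C[2,2])).round(2));return C
E
python3 - <<'E'
from kin import *
L=cur();L[2,3]+=.12;plan(L,7)
V=over(90,.12,[.605,-.13]);plan(V,24,L)
E
```

```text
q end [-0.27  1.1   1.07 -0.71  2.1   0.99] speed ratio 0.21 zmin 0.112 bad 0
7 rows of [-1.658, 0.002,-0.437, 0.   ,-0.   , 0.   ] mid [ 0.519 -0.328  0.147] max 1.66 0.0
q end [-0.58  0.74  1.59  0.59  1.3  -0.89] speed ratio 0.61 zmin 0.112 bad 0
24 rows of [ 1.188,-0.096,-0.03 ,-0.018, 0.072,-0.057] mid [ 0.572 -0.25   0.117] max 1.19 0.072
```

Emit:
play_rows([
  [-1.66, 0, -0.44, 0, 0, 0, 1],
  [-1.66, 0, -0.44, 0, 0, 0, 1],
  [-1.66, 0, -0.44, 0, 0, 0, 1],
  [-1.66, 0, -0.44, 0, 0, 0, 1],
  [-1.66, 0, -0.44, 0, 0, 0, 1],
  [-1.66, 0, -0.44, 0, 0, 0, 1],
  [-1.66, 0, -0.44, 0, 0, 0, 1],
])

```text
time: 12.87
ee_pos: [0.5188, -0.3273, 0.2175]
eef_rot: [0.78, 0.136, -0.601, 0.106]
wrist_force: [0.4, -0.9, -4.6]
opening: 0.0544
grasp_force: 65.0
```

Emit:
play_rows([
  [1.188, -0.096, -0.03, -0.018, 0.072, -0.057, 1],
  [1.188, -0.096, -0.03, -0.018, 0.072, -0.057, 1],
  [1.188, -0.096, -0.03, -0.018, 0.072, -0.057, 1],
  [1.188, -0.096, -0.03, -0.018, 0.072, -0.057, 1],
  [1.188, -0.096, -0.03, -0.018, 0.072, -0.057, 1],
  [1.188, -0.096, -0.03, -0.018, 0.072, -0.057, 1],
  [1.188, -0.096, -0.03, -0.018, 0.072, -0.057, 1],
  [1.188, -0.096, -0.03, -0.018, 0.072, -0.057, 1],
  [1.188, -0.096, -0.03, -0.018, 0.072, -0.057, 1],
  [1.188, -0.096, -0.03, -0.018, 0.072, -0.057, 1],
])

```text
time: 13.7
ee_pos: [0.5626, -0.2689, 0.1267]
eef_rot: [0.858, 0.426, -0.282, -0.05]
wrist_force: [-0.4, 0.1, -4.1]
opening: 0.054
grasp_force: 64.8
```

Emit:
play_rows([
  [1.188, -0.096, -0.03, -0.018, 0.072, -0.057, 1],
  [1.188, -0.096, -0.03, -0.018, 0.072, -0.057, 1],
  [1.188, -0.096, -0.03, -0.018, 0.072, -0.057, 1],
  [1.188, -0.096, -0.03, -0.018, 0.072, -0.057, 1],
  [1.188, -0.096, -0.03, -0.018, 0.072, -0.057, 1],
  [1.188, -0.096, -0.03, -0.018, 0.072, -0.057, 1],
  [1.188, -0.096, -0.03, -0.018, 0.072, -0.057, 1],
  [1.188, -0.096, -0.03, -0.018, 0.072, -0.057, 1],
  [1.188, -0.096, -0.03, -0.018, 0.072, -0.057, 1],
  [1.188, -0.096, -0.03, -0.018, 0.072, -0.057, 1],
])

```text
time: 14.53
ee_pos: [0.602, -0.161, 0.1249]
eef_rot: [0.751, 0.624, 0.097, -0.196]
wrist_force: [-1.1, 0.3, -4.0]
opening: 0.0545
grasp_force: 64.7
```

Emit:
play_rows([
  [1.188, -0.096, -0.03, -0.018, 0.072, -0.057, 1],
  [1.188, -0.096, -0.03, -0.018, 0.072, -0.057, 1],
  [1.188, -0.096, -0.03, -0.018, 0.072, -0.057, 1],
  [1.188, -0.096, -0.03, -0.018, 0.072, -0.057, 1],
  [0, 0, 0, 0, 0, 0, 1],
  [0, 0, 0, 0, 0, 0, 1],
])

```text
time: 15.03
ee_pos: [0.604, -0.1218, 0.1483]
eef_rot: [0.662, 0.665, 0.245, -0.243]
wrist_force: [-0.2, 0.5, -3.8]
opening: 0.0544
grasp_force: 64.8
```

Run:
```python
from kin import *
st();drum()
i,P,T,f,d=grab("wrist");save("w4.png",i,1.2);np.savez("pics/w4",P=P,T=T,f=f)
Q=P.reshape(-1,3);Q=Q[np.isfinite(Q).all(1)]
for a,b,R_ in((.045,.051,.045),(.017,.0225,.068),(.06,.07,.02)):
    q=Q[(Q[:,2]>a)&(Q[:,2]<b)&(np.hypot(Q[:,0]-.608,Q[:,1]+.03)<R_)]
    if len(q)>4:
        c,r=cv2.minEnclosingCircle(q[:,:2].astype(np.float32));print(a,len(q),np.round([*c,r],4),q.mean(0).round(4))
```

```text
15.0333 q [-0.584  0.737  1.587  0.595  1.307 -0.893] p [ 0.604  -0.1218  0.1483] F [-0.2  0.5 -3.8] open 0.0544 g 64.8
drum [ 0.6046 -0.1305  0.1209] tilt deg 0.34
0.045 2384 [ 0.6085 -0.0304  0.034 ] [ 0.6089 -0.0267  0.0481]
0.017 1407 [ 0.6076 -0.0287  0.0562] [ 0.6087 -0.0245  0.0194]
0.06 221 [ 0.6084 -0.0309  0.0087] [ 0.6084 -0.0323  0.0634]
```

View pics/w4.png

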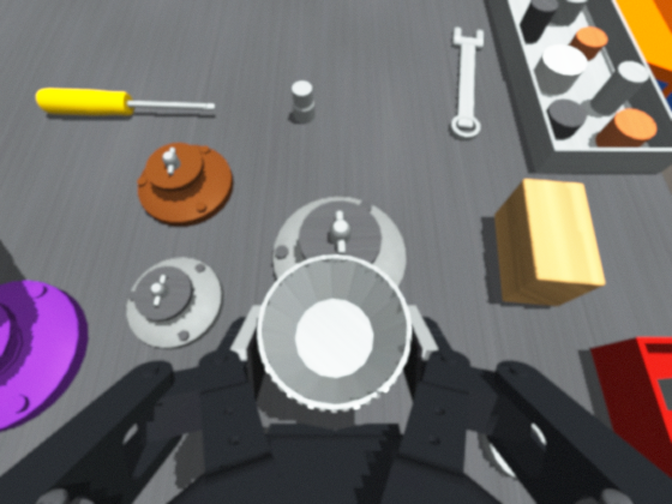

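The post is at (340,230) and the flange disc fits r = 34 mm at (0.6085, -0.0306), so this is the right stand. I refit the drum axis once with the camera in this pose and plan the move over the post.

Run:
```python
from kin import *
P=np.load("pics/w4.npz")["P"].reshape(-1,3);C=cur()@Dg
q=(P-C[:3,3])@C[:3,:3];q=q[np.isfinite(q).all(1)];r=np.hypot(q[:,0],q[:,1])
fr=q[(r<.0245)&(r>.0175)&(q[:,2]>.037)&(q[:,2]<.056)]
for fix in(0,1):
  g=least_squares(lambda x:(np.hypot(fr[:,0]-x[0],fr[:,1]-x[1])-((.0155 if fix else x[2])+(fr[:,2]-x[3])*10.5/22))*1e3,[0,0,.0155,.036],loss='soft_l1',x_scale=[.001]*4);print("cone centre off",g.x.round(4),len(fr))
a=q[(q[:,2]>.0555)&(q[:,2]<.06)&(r<.031)&(r>.023)]
g=least_squares(lambda x:(np.hypot(a[:,0]-x[0],a[:,1]-x[1])-x[2])*1e3,[0,0,.027],loss='soft_l1');print("rim",len(a),g.x.round(4),a[:,:2].min(0),a[:,:2].max(0))
f=q[(r<.012)&(abs(q[:,2]-.036)<.006)];A=np.c_[f[:,:2],np.ones(len(f))];print(len(f),np.degrees(np.linalg.lstsq(A,f[:,2],rcond=None)[0][:2]))
V=over(90,.085,[.6085,-.0306]);W=over(90,.12,[.6085,-.0306]);plan(W,8);plan(V,5,W)
```

```text
cone centre off [-0.0011 -0.0013  0.0229  0.0513] 5349
cone centre off [-0.0011 -0.0013  0.0154  0.0358] 5349
rim 2743 [-0.001  -0.0015  0.0262] [-0.02905268 -0.02896698] [0.030802  0.0264111]
1844 [-0.0602986   0.05298228]
q end [-0.45  0.69  1.7   0.67  1.2  -0.85] speed ratio 0.16 zmin 0.147 bad 0
8 rows of [ 0.945, 0.048, 0.816, 0.   ,-0.001, 0.   ] mid [ 0.606 -0.072  0.148] max 0.95 0.001
q end [-0.45  0.74  1.71  0.69  1.15 -0.89] speed ratio 0.09 zmin 0.112 bad 0
5 rows of [-0.45 ,-0.002, 0.536, 0.   , 0.   , 0.   ] mid [ 0.608 -0.022  0.133] max 0.54 0.0
```

```bash
sed -i 's/\[.0006,.0023,0\]/[-.0005,.0010,0]/' kin.py
python3 - <<'E'
from kin import *
drum();W=over(90,.12,[.6085,-.0306]);plan(W,8);plan(over(90,.075,[.6085,-.0306]),5,W)
E
```

```text
drum [ 0.6036 -0.1314  0.121 ] tilt deg 0.3
q end [-0.45  0.69  1.7   0.67  1.2  -0.85] speed ratio 0.16 zmin 0.147 bad 0
8 rows of [ 0.954, 0.065, 0.824, 0.   ,-0.001, 0.   ] mid [ 0.607 -0.071  0.148] max 0.95 0.001
q end [-0.45  0.75  1.71  0.69  1.14 -0.9 ] speed ratio 0.11 zmin 0.102 bad 0
5 rows of [-0.579,-0.002, 0.689, 0.   , 0.   , 0.   ] mid [ 0.609 -0.021  0.129] max 0.69 0.0
```

Emit:
play_rows([
  [0.954, 0.065, 0.824, 0, -0.001, 0, 1],
  [0.954, 0.065, 0.824, 0, -0.001, 0, 1],
  [0.954, 0.065, 0.824, 0, -0.001, 0, 1],
  [0.954, 0.065, 0.824, 0, -0.001, 0, 1],
  [0.954, 0.065, 0.824, 0, -0.001, 0, 1],
  [0.954, 0.065, 0.824, 0, -0.001, 0, 1],
  [0.954, 0.065, 0.824, 0, -0.001, 0, 1],
  [0.954, 0.065, 0.824, 0, -0.001, 0, 1],
  [0, 0, 0, 0, 0, 0, 1],
])

```text
time: 15.83
ee_pos: [0.6091, -0.0172, 0.1475]
eef_rot: [0.662, 0.666, 0.243, -0.242]
wrist_force: [0.2, 0.0, -4.4]
opening: 0.0545
grasp_force: 64.8
```

Emit:
play_rows([
  [-0.579, 0, 0.689, 0, 0, 0, 1],
  [-0.579, 0, 0.689, 0, 0, 0, 1],
  [-0.579, 0, 0.689, 0, 0, 0, 1],
  [-0.579, 0, 0.689, 0, 0, 0, 1],
  [-0.579, 0, 0.689, 0, 0, 0, 1],
  [0, 0, 0, 0, 0, 0, 1],
])

```text
time: 16.33
ee_pos: [0.6088, -0.0202, 0.1]
eef_rot: [0.663, 0.665, 0.243, -0.242]
wrist_force: [-0.2, -0.1, -3.8]
opening: 0.0544
grasp_force: 64.8
```

Run:
```python
from kin import *
st();drum();plan(over(90,.0535,[.6085,-.0306]),6)
```

```text
16.3333 q [-0.449  0.755  1.713  0.695  1.134 -0.905] p [ 0.6088 -0.0202  0.1   ] F [-0.2 -0.1 -3.8] open 0.0544 g 64.8
drum [ 0.608  -0.03    0.0727] tilt deg 0.05
q end [-0.45  0.78  1.72  0.7   1.11 -0.93] speed ratio 0.04 zmin 0.081 bad 0
6 rows of [-0.214, 0.007, 0.24 ,-0.   ,-0.   , 0.   ] mid [ 0.609 -0.02   0.09 ] max 0.24 0.0
```

Emit:
play_rows([
  [-0.214, 0.005, 0.24, 0, 0, 0, 1],
  [-0.214, 0.005, 0.24, 0, 0, 0, 1],
  [-0.214, 0.005, 0.24, 0, 0, 0, 1],
  [-0.214, 0.005, 0.24, 0, 0, 0, 1],
  [0, 0, 0, 0, 0, 0, 1],
  [0, 0, 0, 0, 0, 0, 1],
])

```text
time: 16.83
ee_pos: [0.6099, -0.0204, 0.0895]
eef_rot: [0.663, 0.666, 0.243, -0.241]
wrist_force: [-0.1, -0.6, -3.1]
opening: 0.0545
grasp_force: 64.8
```

Emit:
play_rows([
  [-0.1, 0, 0.12, 0, 0, 0, 1],
  [-0.1, 0, 0.12, 0, 0, 0, 1],
  [-0.1, 0, 0.12, 0, 0, 0, 1],
  [-0.1, 0, 0.12, 0, 0, 0, 1],
  [0, 0, 0, 0, 0, 0, 1],
])

```text
time: 17.25
ee_pos: [0.6098, -0.0204, 0.083]
eef_rot: [0.663, 0.666, 0.243, -0.241]
wrist_force: [0.9, 0.2, -3.7]
opening: 0.0545
grasp_force: 64.8
```

Run:
```python
from kin import *
s=st();drum();print(s["ft_torque"].round(2))
```

```text
17.25 q [-0.449  0.779  1.716  0.705  1.111 -0.927] p [ 0.6098 -0.0204  0.083 ] F [ 0.9  0.2 -3.7] open 0.0545 g 64.8
drum [ 0.6091 -0.0303  0.0557] tilt deg 0.13
[-0.65  0.02 -0.03]
```

Emit:
play_rows([
  [-0.064, 0, 0.077, 0, 0, 0, 1],
  [-0.064, 0, 0.077, 0, 0, 0, 1],
  [-0.064, 0, 0.077, 0, 0, 0, 1],
  [-0.064, 0, 0.077, 0, 0, 0, 1],
  [0, 0, 0, 0, 0, 0, 1],
])

```text
time: 17.67
ee_pos: [0.6099, -0.0204, 0.0791]
eef_rot: [0.663, 0.666, 0.243, -0.241]
wrist_force: [-0.5, 0.4, -4.0]
opening: 0.0544
grasp_force: 64.8
```

Emit:
play_rows([
  [-0.064, 0, 0.077, 0, 0, 0, 1],
  [-0.064, 0, 0.077, 0, 0, 0, 1],
  [0, 0, 0, 0, 0, 0, 1],
])

```text
time: 17.92
ee_pos: [0.6099, -0.0203, 0.0772]
eef_rot: [0.663, 0.666, 0.243, -0.241]
wrist_force: [-0.2, -0.4, -2.5]
opening: 0.0544
grasp_force: 65.0
```

Run:
```python
from kin import *
s=st();drum();print(s["ft_torque"].round(2))
C=cur()
# turn about drum axis (vertical thru drum centre) by +dz deg: constant row
for a in(6,-6):
    G=C@Dg;Z=np.eye(4);Z[:3,:3]=E('z',a,degrees=True).as_matrix();N=G@Z@np.linalg.inv(Dg);row(C,N,1);plan(G@np.block([[E('z',15*a,degrees=True).as_matrix(),np.zeros((3,1))],[np.zeros(3),1]])@np.linalg.inv(Dg),30)
```

```text
17.9167 q [-0.448  0.788  1.717  0.708  1.104 -0.933] p [ 0.6099 -0.0203  0.0772] F [-0.2 -0.4 -2.5] open 0.0544 g 65.0
drum [ 0.6092 -0.0302  0.05  ] tilt deg 0.14
[-0.48  0.17  0.1 ]
1 rows of [ 0.002,-0.104, 0.002, 0.067, 0.   ,-0.08 ] mid [ 0.61  -0.02   0.077] max 0.1 0.08
q end [-0.07  0.98  1.22 -0.05  1.64 -1.63] speed ratio 0.2 zmin 0.077 bad 0
30 rows of [ 0.002,-0.052, 0.002, 0.034, 0.   ,-0.04 ] mid [ 0.603 -0.023  0.077] max 0.05 0.04
1 rows of [-0.011, 0.103,-0.009,-0.067,-0.   , 0.08 ] mid [ 0.61  -0.02   0.077] max 0.1 0.08
q end [-0.16  0.61  2.37  2.94  0.55 -1.53] speed ratio 0.6 zmin 0.077 bad 0
30 rows of [-0.004, 0.052,-0.004,-0.034,-0.   , 0.04 ] mid [ 0.617 -0.024  0.077] max 0.05 0.04
```

Emit:
play_rows([
  [-0.064, 0, 0.077, 0, 0, 0, 1],
  [0, 0, 0, 0, 0, 0, 1],
  [0, 0, 0, 0, 0, 0, 1],
])

```text
time: 18.17
ee_pos: [0.6097, -0.0202, 0.0763]
eef_rot: [0.663, 0.666, 0.243, -0.241]
wrist_force: [-2.8, -0.1, 0.7]
opening: 0.0544
grasp_force: 65.2
```

Emit:
play_rows([
  [-0.032, 0, 0.039, 0, 0, 0, 1],
  [0, 0, 0, 0, 0, 0, 1],
  [0, 0, 0, 0, 0, 0, 1],
])

```text
time: 18.42
ee_pos: [0.6096, -0.0201, 0.0759]
eef_rot: [0.663, 0.666, 0.243, -0.241]
wrist_force: [-6.3, 0.1, 2.9]
opening: 0.0544
grasp_force: 65.5
```

Emit:
play_rows([
  [0, -0.05, 0, 0, 0, 0, 1],
  [0, 0, 0, 0, 0, 0, 1],
  [0, 0, 0, 0, 0, 0, 1],
])

```text
time: 18.67
ee_pos: [0.6092, -0.0202, 0.0757]
eef_rot: [0.663, 0.666, 0.243, -0.241]
wrist_force: [-4.7, 0.6, 0.5]
opening: 0.0542
grasp_force: 65.1
```

Emit:
play_rows([
  [0, -0.05, 0, 0, 0, 0, 1],
  [0, 0, 0, 0, 0, 0, 1],
  [0, 0, 0, 0, 0, 0, 1],
])

```text
time: 18.92
ee_pos: [0.609, -0.0204, 0.0757]
eef_rot: [0.663, 0.666, 0.243, -0.241]
wrist_force: [-4.1, 1.1, -1.5]
opening: 0.0542
grasp_force: 64.9
```

Run:
```python
from kin import *
s=st();drum();print(s["ft_torque"].round(2))
```

```text
18.9167 q [-0.449  0.789  1.719  0.709  1.101 -0.937] p [ 0.609  -0.0204  0.0757] F [-4.1  1.1 -1.5] open 0.0542 g 64.9
drum [ 0.6083 -0.0303  0.0484] tilt deg 0.15
[-0.17  0.48  0.44]
```

Emit:
play_rows([
  [0, -0.05, 0, 0, 0, 0, 1],
  [0, 0, 0, 0, 0, 0, 1],
  [0, 0, 0, 0, 0, 0, 1],
])

```text
time: 19.17
ee_pos: [0.6088, -0.0205, 0.0757]
eef_rot: [0.663, 0.666, 0.243, -0.241]
wrist_force: [-0.1, 0.9, -3.5]
opening: 0.0542
grasp_force: 64.8
```

Emit:
play_rows([
  [0, -0.052, 0, 0.034, 0, -0.04, 1],
  [0, -0.052, 0, 0.034, 0, -0.04, 1],
  [0, 0, 0, 0, 0, 0, 1],
  [0, 0, 0, 0, 0, 0, 1],
])

```text
time: 19.5
ee_pos: [0.6081, -0.0205, 0.0755]
eef_rot: [0.627, 0.7, 0.23, -0.253]
wrist_force: [0.7, -0.4, -4.3]
opening: 0.0545
grasp_force: 64.9
```

Run:
```python
from kin import *
s=st();drum();print(s["ft_torque"].round(2))
```

```text
19.5 q [-0.432  0.809  1.664  0.648  1.161 -0.957] p [ 0.6081 -0.0205  0.0755] F [ 0.7 -0.4 -4.3] open 0.0545 g 64.9
drum [ 0.6084 -0.0304  0.0483] tilt deg 0.16
[-0.64 -0.07 -0.03]
```

Emit:
play_rows([
  [-0.064, 0, 0.077, 0, 0, 0, 1],
  [0, 0, 0, 0, 0, 0, 1],
  [0, 0, 0, 0, 0, 0, 1],
])

```text
time: 19.75
ee_pos: [0.6074, -0.0204, 0.0749]
eef_rot: [0.627, 0.699, 0.23, -0.253]
wrist_force: [1.5, 0.5, -1.4]
opening: 0.0541
grasp_force: 65.1
```

Emit:
play_rows([
  [-0.064, 0, 0.077, 0, 0, 0, 1],
  [0, 0, 0, 0, 0, 0, 1],
  [0, 0, 0, 0, 0, 0, 1],
])

```text
time: 20.0
ee_pos: [0.6075, -0.0204, 0.0738]
eef_rot: [0.627, 0.7, 0.23, -0.253]
wrist_force: [0.9, 0.5, -0.4]
opening: 0.0545
grasp_force: 65.2
```

Run:
```python
from kin import *
s=st();drum();print(s["ft_torque"].round(2))
```

```text
20.0 q [-0.432  0.811  1.665  0.648  1.16  -0.96 ] p [ 0.6075 -0.0204  0.0738] F [ 0.9  0.5 -0.4] open 0.0545 g 65.2
drum [ 0.6078 -0.0303  0.0466] tilt deg 0.12
[-0.36 -0.07 -0.07]
```

Emit:
play_rows([
  [-0.064, 0, 0.077, 0, 0, 0, 1],
  [0, 0, 0, 0, 0, 0, 1],
  [-0.064, 0, 0.077, 0, 0, 0, 1],
  [0, 0, 0, 0, 0, 0, 1],
  [0, 0, 0, 0, 0, 0, 1],
])

```text
time: 20.42
ee_pos: [0.6075, -0.0204, 0.0718]
eef_rot: [0.627, 0.7, 0.23, -0.254]
wrist_force: [-0.7, -1.7, 2.0]
opening: 0.0542
grasp_force: 65.4
```

Emit:
play_rows([
  [-0.064, 0, 0.077, 0, 0, 0, 1],
  [0, 0, 0, 0, 0, 0, 1],
  [0, 0, 0, 0, 0, 0, 1],
])

```text
time: 20.67
ee_pos: [0.6075, -0.0204, 0.0707]
eef_rot: [0.627, 0.7, 0.23, -0.253]
wrist_force: [0.0, -1.0, 2.4]
opening: 0.0542
grasp_force: 65.5
```

Run:
```python
from kin import *
s=st();drum();print(s["ft_torque"].round(2))
```

```text
20.6667 q [-0.432  0.816  1.665  0.649  1.156 -0.963] p [ 0.6075 -0.0204  0.0707] F [ 0.  -1.   2.4] open 0.0542 g 65.5
drum [ 0.6078 -0.0303  0.0435] tilt deg 0.11
[-0.14  0.17  0.03]
```

Emit:
play_rows([
  [-0.064, 0, 0.077, 0, 0, 0, 1],
  [-0.064, 0, 0.077, 0, 0, 0, 1],
  [-0.064, 0, 0.077, 0, 0, 0, 1],
  [-0.064, 0, 0.077, 0, 0, 0, 1],
  [-0.064, 0, 0.077, 0, 0, 0, 1],
  [-0.064, 0, 0.077, 0, 0, 0, 1],
  [0, 0, 0, 0, 0, 0, 1],
  [0, 0, 0, 0, 0, 0, 1],
])

```text
time: 21.33
ee_pos: [0.6075, -0.0203, 0.065]
eef_rot: [0.627, 0.7, 0.23, -0.254]
wrist_force: [-2.2, -2.9, 8.9]
opening: 0.0543
grasp_force: 66.0
```

Emit:
play_rows([
  [-0.064, 0, 0.077, 0, 0, 0, 1],
  [-0.064, 0, 0.077, 0, 0, 0, 1],
  [0, 0, 0, 0, 0, 0, 1],
  [0, 0, 0, 0, 0, 0, 1],
])

```text
time: 21.67
ee_pos: [0.6075, -0.0203, 0.0633]
eef_rot: [0.627, 0.7, 0.23, -0.254]
wrist_force: [-2.7, -3.8, 11.9]
opening: 0.0543
grasp_force: 66.3
```

Run:
```python
from kin import *
s=st();drum();print(s["ft_torque"].round(2))
```

```text
21.6667 q [-0.432  0.827  1.666  0.653  1.147 -0.971] p [ 0.6075 -0.0203  0.0633] F [-2.7 -3.8 11.9] open 0.0543 g 66.3
drum [ 0.6078 -0.0302  0.036 ] tilt deg 0.13
[0.41 0.65 0.27]
```

Emit:
play_rows([
  [-0.064, 0, 0.077, 0, 0, 0, 1],
  [0, 0, 0, 0, 0, 0, 1],
  [0, 0, 0, 0, 0, 0, 1],
])

```text
time: 21.92
ee_pos: [0.6075, -0.0203, 0.0631]
eef_rot: [0.627, 0.7, 0.231, -0.254]
wrist_force: [-5.2, -6.4, 22.5]
opening: 0.0541
grasp_force: 67.3
```

Emit:
play_rows([
  [-0.064, 0, 0.077, 0, 0, 0, 1],
  [0, 0, 0, 0, 0, 0, 1],
  [0, 0, 0, 0, 0, 0, 1],
])

```text
time: 22.17
ee_pos: [0.6076, -0.0202, 0.0631]
eef_rot: [0.626, 0.7, 0.231, -0.254]
wrist_force: [-8.1, -8.2, 33.8]
opening: 0.0541
grasp_force: 68.3
```

Run:
```python
from kin import *
s=st();C=drum()
i,P,T,f,d=grab("wrist")
q=(P.reshape(-1,3)-C[:3,3])@C[:3,:3];q=q[np.isfinite(q).all(1)];r=np.hypot(q[:,0],q[:,1])
fl=q[(r<.012)&(abs(q[:,2]-.036)<.008)];c=np.linalg.lstsq(np.c_[fl[:,:2],np.ones(len(fl))],fl[:,2],rcond=None)[0];print("floor tilt deg",np.degrees(c[:2]).round(2),"z world floor",(C[2,3]+c[2]).round(4))
i,P,T,f,d=grab("side");Q=P.reshape(-1,3);Q=Q[np.isfinite(Q).all(1)];Q=Q[np.hypot(Q[:,0]-.608,Q[:,1]+.03)<.027];print("side top z",np.percentile(Q[:,2],[90,95,98]).round(4))
save("end.png",cv2.resize(i[150:270,190:370],(720,480),interpolation=cv2.INTER_CUBIC))
```

```text
22.1667 q [-0.433  0.828  1.666  0.654  1.147 -0.973] p [ 0.6076 -0.0202  0.0631] F [-8.1 -8.2 33.8] open 0.0541 g 68.3
drum [ 0.6079 -0.0301  0.0358] tilt deg 0.19
floor tilt deg [ 0.04 -0.42] z world floor 0.072
side top z [0.0915 0.0929 0.0939]
```

View pics/end.png

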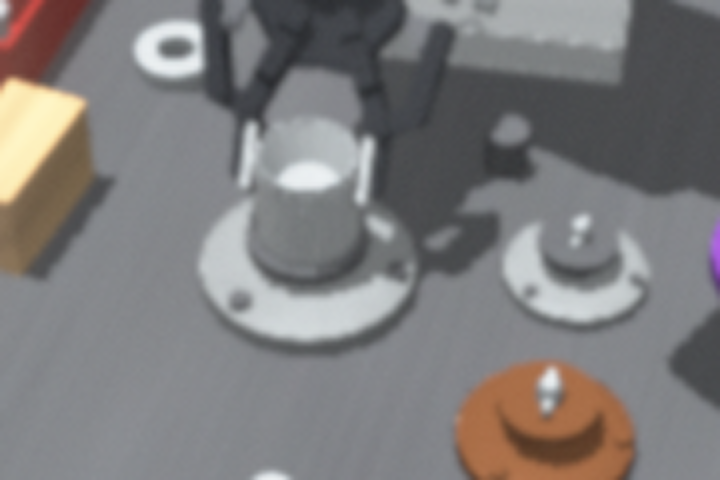

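The drum (305,200) sits home on the stand, with its pocket floor at 72 mm and top at 94 mm, and it is on the hard stop. I ease the push slightly, then hand in.

Emit:
play_rows([
  [0.045, 0, -0.054, 0, 0, 0, 1],
  [0, 0, 0, 0, 0, 0, 1],
  [0, 0, 0, 0, 0, 0, 1],
  [0, 0, 0, 0, 0, 0, 1],
])

```text
time: 22.6
ee_pos: [0.6076, -0.0203, 0.0631]
eef_rot: [0.627, 0.7, 0.231, -0.254]
wrist_force: [-6.6, -6.8, 26.5]
opening: 0.0542
grasp_force: 67.5
```

Run:
```python
from kin import *
s=st();drum()
if s["wrist_force"][2]>15: print(ctrl.finish_job())
```

```text
22.6 q [-0.433  0.827  1.666  0.653  1.147 -0.972] p [ 0.6076 -0.0203  0.0631] F [-6.6 -6.8 26.5] open 0.0542 g 67.5
drum [ 0.6079 -0.0302  0.0358] tilt deg 0.17
the job is handed in; nothing more can be done
None
```

I handed the job in at 22.6 s: all four rollers are in the scrap tray, and the drum is keyed over the pin on the large grey stand, pressed fully home and still gripped. The hand-in returned no verdict.

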